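# Rotate rice pot, fish tin and ginger jar at the sushi class table

### The job

Everything stands one station wrong for the next round of the sushi class: the weighed rice pot is to go from the scale onto the wooden trivet, the fish tin from the trivet onto the chill plate, lengthwise along it, and the ginger jar from the chill plate onto the pan of the scale, each set in the middle of its place. The empty steel tray is free for parking something on the way. Keep all three upright, set them down gently rather than dropping them, and do not push or knock over the soy bottle, the cup stack or the dip cup.

Things in the scene. Friction and masses are not known exactly. Their poses are not given: they have to be found in the camera images.
- pot_grip (a point): The rice pot: round lidded steel pot, 104 mm across, 78 mm high to its lid, with a stiff upright bail handle over it (does not swing). Lift it by the black grip block mid-bail: 14 mm thick along x, 60 mm long along y, 16 mm high. This point is that grip's centre, on the pot's axis, 122 mm above its underside; 36 mm of free space between grip and lid. About 0.45 kg.
- tin_mid (a point): The fish tin: a closed rectangular stainless box, 105 mm long (x) by 54 mm wide (y; 56 mm over the lid's edge) by 50 mm high. This point is its centre, 25 mm above its underside. Lid and clips are fixed to it. About 0.28 kg.
- jar_mid (a point): The ginger jar: a round jar of pink ginger with a gold metal screw cap and a blank pale paper band, 58 mm in diameter (cap 53 mm), 80 mm high. This point is its centre, 40 mm above its underside. About 0.25 kg.
- scale_pan (a point): The kitchen scale: a white flat case 150 mm (x) by 120 mm (y) by 18 mm high with a small display at its -x end and a round steel pan 110 mm in diameter. This point is the middle of the pan's upper face, 26 mm above the table and 18 mm towards +x from the case's centre. Fixed to the table; the pan does not give.
- trivet_top (a point): The trivet: a round mat of seven wooden slats on two crossbars, 142 mm across. This point is the middle of its upper face, 16 mm above the table; the slats run along x. Fixed.
- chill_top (a point): The chill plate: a white slab 150 mm long (x) by 95 mm wide (y) with a grooved aluminium plate, 140 by 85 mm, on top. This point is the middle of the plate's upper face, 20 mm above the table; x runs along its length (the grooves). The face is flat, with no rim. Fixed.
- tray_floor (a point): The empty serving tray of polished steel, 172 by 122 mm over its low round rim (long side along x), free for setting something down on the way. This point is the middle of its floor, 3 mm above the table; the rim's top is 8 mm above the table, the flat inside measures 160 by 110 mm. Fixed.
- soy_bottle: Bystander: a dark soy sauce bottle with a red cap, 50 mm in diameter, 133 mm high, loose. Origin at the centre of its underside.
- cup_stack: Bystander: a stack of five white portion cups, 62 mm across, 87 mm high, loose and light. Origin at the centre of its underside.
- dip_cup: Bystander: a small lidded cup of orange dip, 63 mm across, 43 mm high, loose. Origin at the centre of its underside.
Things that resemble listed ones, but are neither listed nor needed, are in the scene too. What is shaped like the part that bears jar_mid but blue is not meant.

How it is judged:
By the outcome, as a careful person would: the job done as asked, in the order asked, and still so for the second after the job is handed in, with the robot touching nothing.
It also fails if it takes over 125 s, if anything falls off the work surface, if the arm or the gripper's body presses on something with over 40 N, if the wrist force passes 120 N, or if a joint passes its speed limit or range.

### The arm

A 6-joint arm with a two-finger parallel gripper is mounted at the origin on the work surface. World frame = base frame: x ahead of the robot, y to its left, z up, the work surface at z = 0. Lengths are in mm, angles in degrees, forces in N, time in s.
With the tool pointing down it reaches from about 350 to 850 mm from the base axis. Payload 8.1 kg.
Tool frame: the origin (TCP) lies between the finger pads; the fingertips stand ahead of it and the grasp point (between the pads) lies 2 mm behind it (nose_length is the z of the fingertips in the tool frame, in mm); z points along the fingers, y is the direction in which the jaws open and shut (so a half turn about z gives the same grasp; the last joint's range is limited). The gripper opens to 85 mm and grips with 20 to 120 N. Pads are 22 mm wide; open, the fingers measure 114 mm over their backs; the gripper's body (76 mm by 85 mm) begins 54 mm behind the grasp point. The pads swing forward as they close: fully open they stand 13 mm farther back than shut.
Start: joints at [-72.502, 7.471, 85.268, -0, 87.261, -4.893], TCP at [228.577, -554.759, 248.292] pointing down, gripper open.
Joint ranges: [-169.43, 169.43], [-51.17, 129.36], [1.28, 143.12], [-76.62, 256.62], [0, 156.53], [-152.29, 152.29]. Speed limits (degrees/s): [136.94, 136.94, 159.86, 180, 180, 180].

### API

Orientations are given as [roll, pitch, yaw] about the fixed x, y, z axes, in that order (R = Rz(yaw) Ry(pitch) Rx(roll)).
In Python, from bench import * gives the robot as it stands.
- The arm moves only by the tool jog_arm, never from a script. Its argument "plan" is a list of rows, each a list of 3 entries, a list of its own where there are three numbers: the turn, a rotation vector about the tool's x, y, z in degrees, then the shift along the tool's x, y, z in m, then the gripper's target within -1 to 1 (fully open at 1, half-way at 0, shut at -1). A call has 1 to 12 rows; each row is the pose to reach, as a shift and turn from the pose commanded when the call began, along the tool's axes at that moment; what a row does not reach only later rows make up. A row lasts 1/8 s, in which the tool goes at most 62.5 mm and 10.7 degrees, less where a joint would pass 70% of its speed; a pose out of reach is approached as far as the arm can. A call with a gripper value outside its range is refused whole. The fingers move at their own pace and stop on an object; "force" is the grip in N (left out, the last holds). Time passes only in rows, so rows that repeat a pose let the fingers close. It gives the time, the measured TCP pose, the force and the opening at its end, in the units of the state.
- sense(): the state, without advancing time (a new reading comes with each control period).
- snapshot(name): name is "side" or "top"; returns (picture, depth): 420x560x3 uint8, blue, green, red; 420x560 float32, mm along the optical axis (not along the pixel's ray), 0 where there is no reading.
- camera_info(name): a dict with "fov_y" (degrees; the focal length in pixels is half the picture's height over the tangent of half this angle, whatever the lens; pixels are square), "cx", "cy" (the principal point, pixels), "dist_coeffs" ([k1, k2, p1, p2, k3] as OpenCV has them; the pictures are not rectified), "origin" and "orientation" of the camera in the world. Camera axes: x right, y down, z forward; pixel columns grow to the right and rows downward; lengths in mm; the calibration is good to about 2 mm. A picture is of the moment at which its call begins. camera_info takes no time and is no camera call.
- hand_in(): hands the job in, once; it reports no verdict.
The state is a dict: "time": time; "joint_pos": joint angles; "qd": joint speeds; "joint_efforts": joint torques, N m; "tool_pos": TCP position; "tcp_rot": TCP orientation; "ft_force": force on the tool from outside, world axes, zero at the start; "wrist_torque": the same for the moment, N m; "finger_gap": finger opening in mm.
Only numpy, scipy, OpenCV 4.12 (cv2) and the standard library are available. Lean on these libraries where they do the work, as an engineer would, in place of code of your own. Each camera call takes 0.05 s, during which the arm holds its last target.

## Working session

There is one attempt and no reset: what is moved stays moved. The work goes in short steps, Python scripts to look and compute and a tool call to move; the robot and the scene stay as the last step left them, time stands still between calls to the robot, and variables do not carry over. Pictures are saved under pics/ and viewed, and the job is handed in when it is done.

Besides the shell and the picture viewer there is one more tool, called after "Call:" as name(argument=value, ...), one argument or row to a line, values as JSON. jog_arm: Moves the arm, as the interface text tells. Its arguments: {"type":"object","properties":{"plan":{"type":"array","items":{"type":"array"}},"force":{"type":"number"}},"required":["plan"]}

```bash
mkdir -p pics; ls; python3 - <<'E'
from bench import *
import cv2
print(sense())
for n in("side","top"):
    p,d=snapshot(n); cv2.imwrite(f"pics/{n}0.png",p); print(n,camera_info(n))
    import numpy as np; np.save(f"{n}0_d.npy",d)
E
```

```text
pics
{'time': 0.0, 'joint_pos': array([-7.25009361e+01,  7.51485739e+00,  8.53293622e+01,  7.01306270e-04,
        8.72605083e+01, -4.89407262e+00]), 'qd': array([ 0.044035  ,  0.04997521, -0.09596384,  0.11996115,  0.04816076,
        0.08609822]), 'joint_efforts': array([ 1.43116587e-03, -5.69403899e+01, -5.00546980e+01, -1.14262305e-04,
        1.47597090e-02, -1.10621340e-05]), 'tool_pos': array([ 228.43629309, -554.2595845 ,  247.24621083]), 'tcp_rot': array([-1.79895714e+02, -9.63261978e-03,  2.23930936e+01]), 'ft_force': array([ 0.61619301,  0.26351181, -0.98183653]), 'wrist_torque': array([ 0.07663962, -0.02260957, -0.00592243]), 'finger_gap': 85.0974296311055}
side {'fov_y': 47.524354223359914, 'cx': 270.3039582698514, 'cy': 207.02342913161002, 'dist_coeffs': array([0.02794347, 0.        , 0.        , 0.        , 0.        ]), 'origin': array([-38.25905724, 723.90917619, 837.43693473]), 'orientation': array([-127.98796531,   -1.07887609, -141.82680299])}
top {'fov_y': 51.26874263302046, 'cx': 280.18748373265146, 'cy': 206.85004108378777, 'dist_coeffs': array([-0.05869997,  0.        ,  0.        ,  0.        ,  0.        ]), 'origin': array([ 467.88457601,   -8.80071738, 1177.89208189]), 'orientation': array([-176.19423398,    0.99731423,  -91.59680055])}
```

View pics/top0.png

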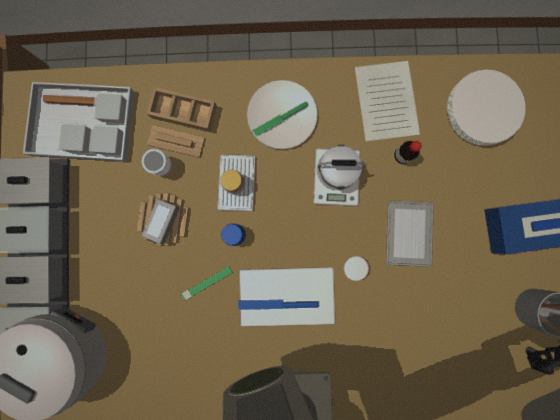

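View pics/side0.png

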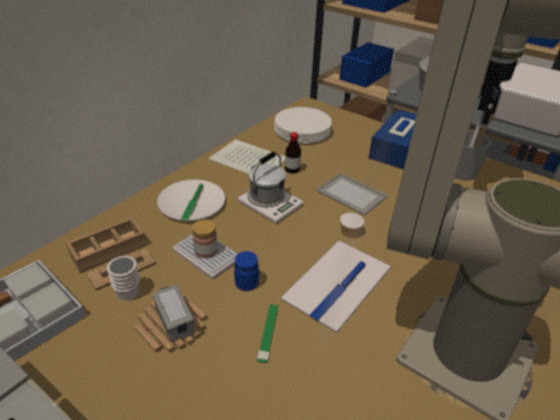

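The top picture shows the pot on the scale at (340,168), the gold-capped jar on the chill plate at (231,181), the tin on the trivet at (161,221) and the empty tray at (410,233). The soy bottle is at (408,152), the cup stack at (156,162) and the dip cup at (356,268). There are two jar-shaped things: gold-capped at (231,181) and blue at (233,235). The gold one is meant. I'll measure these points and check them in an enlarged crop.

```bash
cat > h.py <<'E'
import numpy as np, cv2
from scipy.spatial.transform import Rotation as R
from bench import *
def K(c):
    f=210/np.tan(np.radians(c["fov_y"])/2); return np.array([[f,0,c["cx"]],[0,f,c["cy"]],[0,0,1]])
def cloud(name,d):
    c=camera_info(name); v,u=np.mgrid[0:420,0:560]
    n=cv2.undistortPoints(np.stack([u,v],-1).reshape(-1,1,2).astype(np.float64),K(c),c["dist_coeffs"]).reshape(420,560,2)
    P=np.dstack([n[...,0]*d,n[...,1]*d,d])
    W=P@R.from_euler('xyz',c["orientation"],degrees=True).as_matrix().T+c["origin"]
    W[d<=0]=np.nan
    return W
def proj(name,pts):
    c=camera_info(name); Rm=R.from_euler('xyz',c["orientation"],degrees=True).as_matrix()
    p=(np.asarray(pts,float).reshape(-1,3)-c["origin"])@Rm
    return cv2.projectPoints(p,np.zeros(3),np.zeros(3),K(c),c["dist_coeffs"])[0].reshape(-1,2)
E
python3 - <<'E'
from h import *
W={n:cloud(n,np.load(n+"0_d.npy")) for n in("top","side")}
for n,pts in {"top":[(300,350-130),(231,181),(160,222),(344,162),(340,198),(410,233),(356,268),(412,148),(155,160),(233,234),(247,195)],"side":[(205,230),(172,303),(267,158),(352,193),(294,137),(120,268),(245,260),(205,250)]}.items():
    for u,v in pts: print(n,(u,v),W[n][v,u].round(1))
t=cv2.imread("pics/top0.png")[120:290,120:450]
cv2.imwrite("pics/top_crop.png",cv2.resize(t,None,fx=2.4,fy=2.4,interpolation=cv2.INTER_CUBIC))
s=cv2.imread("pics/side0.png")[130:340,100:390]
cv2.imwrite("pics/side_crop.png",cv2.resize(s,None,fx=2.7,fy=2.7,interpolation=cv2.INTER_CUBIC))
E
```

```text
top (300, 220) [509.8 -42.8   0.7]
top (231, 181) [607.9 128.3 101. ]
top (160, 222) [512.5 318.2  64.5]
top (344, 162) [ 637.8 -146.1  155.8]
top (340, 198) [ 564.1 -149.7   22.8]
top (410, 233) [ 466.2 -336.9    1.7]
top (356, 268) [ 380.5 -181.8   43.7]
top (412, 148) [ 672.4 -317.   126.7]
top (155, 160) [670.  323.9  84.7]
top (233, 234) [476.6 128.5  81.5]
top (247, 195) [579.6  96.6  20. ]
side (205, 230) [602.1 137.   96.3]
side (172, 303) [518.7 322.3  65.4]
side (267, 158) [ 634.2 -138.   151.1]
side (352, 193) [ 465.3 -334.8    2. ]
side (294, 137) [ 670.6 -314.1  125.2]
side (120, 268) [661.9 337.8  88.8]
side (245, 260) [475.5 139.8  77.9]
side (205, 250) [591.6 152.1  48.8]
```

View pics/top_crop.png

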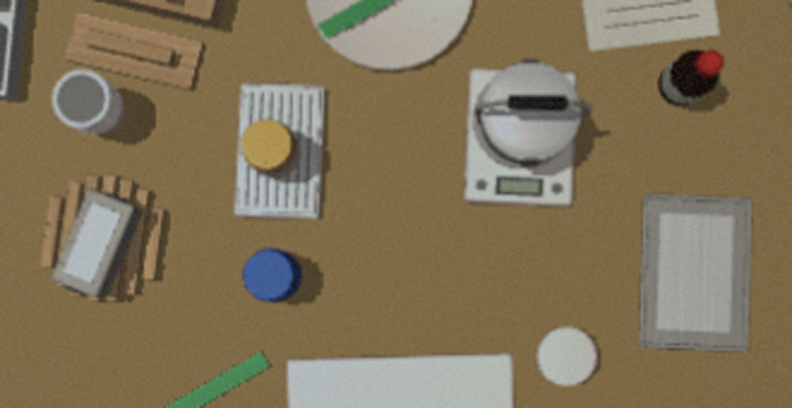

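View pics/side_crop.png

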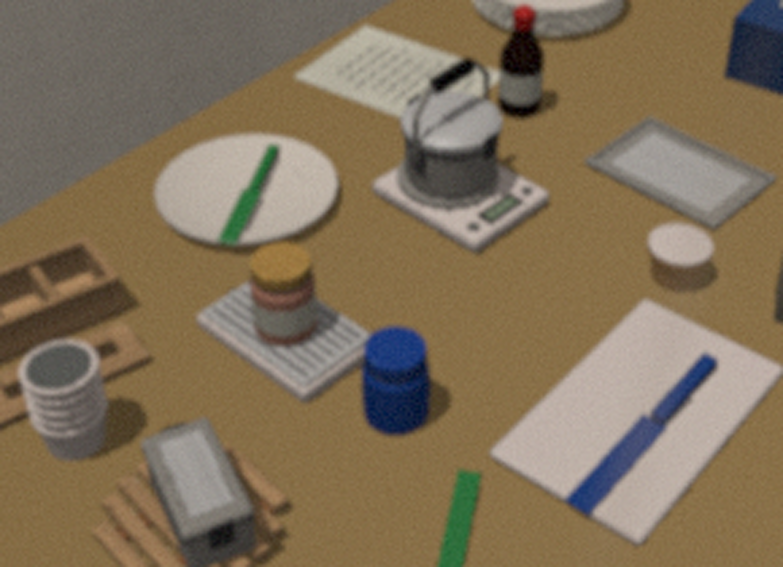

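The crop confirms it: the gold-capped jar with pink ginger and a pale band stands on the chill plate at (231,181). The blue one at (233,235) is the look-alike. Next I'll fit the poses.

```bash
cat > fit.py <<'E'
from h import *
def rect(P,lab):
    P=P[:, :2].astype(np.float32)
    (c,s,a)=cv2.minAreaRect(P)
    print(lab,len(P),"rect c",np.round(c,1),"size",np.round(s,1),"ang",round(a,1),"med",np.median(P,0).round(1))
def sel(W,cx,cy,r,z0,z1):
    m=np.hypot(W[...,0]-cx,W[...,1]-cy)<r
    m&=(W[...,2]>z0)&(W[...,2]<z1); 
    return W[m]
def circ(P,lab):
    (c,r)=cv2.minEnclosingCircle(P[:,:2].astype(np.float32))
    print(lab,len(P),"circ c",np.round(c,1),"d",round(2*r,1),"mean",P.mean(0).round(1))
E
python3 - <<'E'
from fit import *
for n in("top","side"):
    W=cloud(n,np.load(n+"0_d.npy")); print("==",n)
    tb=sel(W,510,-40,40,-20,20); print("table z",np.median(tb[:,2]),tb[:,2].std())
    circ(sel(W,607,130,50,92,110),"jarcap")
    rect(sel(W,512,320,75,55,75),"tin top")
    P=sel(W,637,-146,60,140,170);rect(P,"grip");print(P[:,2].max(),np.median(P[:,2]))
    circ(sel(W,625,-146,62,85,112),"pot lid")
    rect(sel(W,600,115,95,12,24),"chill")
    rect(sel(W,600,-146,95,10,22),"scale case")
    rect(sel(W,466,-337,120,4,14),"tray rim")
    rect(sel(W,512,320,85,9,22),"trivet"); circ(sel(W,512,320,85,9,22),"trivet")
    circ(sel(W,670,-317,50,120,145),"soy"); circ(sel(W,665,330,50,78,95),"cups"); circ(sel(W,380,-182,50,36,50),"dip"); circ(sel(W,476,130,50,72,90),"bluejar")
E
```

```text
== top
table z -0.2646632695286826 2.272007746012303
jarcap 350 circ c [613.  129.2] d 52.9 mean [612.4 128.7  99.8]
tin top 925 rect c [516.3 323.8] size [ 57.1 112.3] ang 66.5 med [517. 322.]
grip 197 rect c [ 638.6 -145.6] size [86.1 13.9] ang 88.1 med [ 637.9 -146.1]
160.24080924867462 154.47172721111542
pot lid 1113 circ c [ 638.7 -145.2] d 114.6 mean [ 634.2 -144.4  100.6]
chill 1387 rect c [616.5 124.9] size [ 94.9 150.8] ang 86.0 med [603.3 116.2]
scale case 917 rect c [ 617.6 -144.1] size [120.4 138.5] ang 85.5 med [ 577.2 -129.6]
tray rim 1341 rect c [ 464.1 -336.4] size [224.1 234.7] ang 24.7 med [ 462.8 -333.7]
trivet 862 rect c [524.7 327. ] size [131.6 141.3] ang 80.5 med [531.4 304.1]
trivet 862 circ c [525.  326.5] d 150.5 mean [529.9 319.3  15.2]
soy 99 circ c [ 677.8 -326.9] d 27.1 mean [ 676.5 -325.8  130.1]
cups 445 circ c [667.6 328.4] d 62.6 mean [666.9 327.3  86.8]
dip 454 circ c [ 380.3 -180.5] d 62.6 mean [ 380.6 -180.9   42.8]
bluejar 347 circ c [477.1 132.7] d 52.6 mean [477.1 132.4  80. ]
== side
table z -1.3996301339479942 1.6779802695810115
jarcap 286 ci
[... 266 characters left out ...]
[ 637.7 -142.9] d 115.5 mean [ 627.7 -134.9   98.7]
chill 982 rect c [614.5 131.3] size [ 92.2 152.1] ang 86.6 med [582.4 148.2]
scale case 680 rect c [ 614.8 -139. ] size [123.2 141.6] ang 85.2 med [ 577.7 -115.2]
tray rim 387 rect c [ 467.3 -356.9] size [182.3 192.6] ang 0.0 med [ 458.3 -345. ]
trivet 1278 rect c [522.7 330. ] size [133.  143.8] ang 82.6 med [514.7 357.1]
trivet 1278 circ c [522.5 329.4] d 150.1 mean [515.4 345.2  14.8]
soy 54 circ c [ 676.1 -325.7] d 30.2 mean [ 675.7 -321.4  128.7]
cups 487 circ c [668.3 330.2] d 64.4 mean [666.6 332.   86.1]
dip 311 circ c [ 378.8 -178.7] d 66.1 mean [ 378.5 -176.4   41.3]
bluejar 336 circ c [474.6 137. ] d 55.2 mean [473.3 138.5  78.6]
```

```bash
python3 - <<'E'
import bench; print([n for n in dir(bench) if not n.startswith('__')])
for n in ("nose_length",): print(getattr(bench,n,None))
from fit import *
for n in("top","side"):
    W=cloud(n,np.load(n+"0_d.npy")); print("==",n)
    P=W[(abs(W[...,0]-550)<200)&(abs(W[...,1])<420)&(abs(W[...,2])<4)]
    A=np.c_[P[:,0]-550,P[:,1],np.ones(len(P))]; print("table plane",np.linalg.lstsq(A,P[:,2],rcond=None)[0])
    rect(sel(W,617,126,105,12,24),"chill")
    rect(sel(W,617,-143,100,9,22),"scale case")
    m=(abs(W[...,0]-466)<105)&(abs(W[...,1]+337)<78)&(W[...,2]>4)&(W[...,2]<16); rect(W[m],"tray")
    rect(sel(W,516,324,75,60,75),"tin top")
    for z0 in(7,10): circ(sel(W,524,328,80,z0,22),"trivet")
    P=sel(W,638,-145,30,146,165);rect(P,"grip")
E
```

```text
['PlanningError', 'camera_info', 'hand_in', 'nose_length', 'sense', 'snapshot']
17.0
== top
table plane [-0.00145349 -0.00068713 -0.0972566 ]
chill 1409 rect c [616.5 124.8] size [ 95.2 150.8] ang 86.2 med [606.3 117.9]
scale case 1004 rect c [ 623.5 -144.7] size [120.7 150.4] ang 85.5 med [ 579.9 -126. ]
tray 1272 rect c [ 466.2 -337.6] size [209.6 155.7] ang 0.5 med [ 462.8 -333.7]
tin top 894 rect c [516.3 323.7] size [ 57.  112.3] ang 66.5 med [517.  322.5]
trivet 889 circ c [525.  326.5] d 150.5 mean [530.3 319.6  15. ]
trivet 848 circ c [525.  326.5] d 150.5 mean [530.4 320.   15.4]
grip 155 rect c [ 638.6 -145.2] size [58.5 13.9] ang 88.1 med [ 638.4 -144.8]
== side
table plane [-2.28151707e-03  2.99060569e-04 -7.55050593e-01]
chill 994 rect c [614.5 131.3] size [ 92.2 152.1] ang 86.6 med [582.7 148.6]
scale case 741 rect c [ 620.4 -139.4] size [124.  154.2] ang 87.1 med [ 580.1 -111.4]
tray 380 rect c [ 469.7 -340. ] size [189.5 154.3] ang 1.5 med [ 458.5 -340.7]
tin top 1144 rect c [515.2 325.8] size [ 57.1 115.7] ang 65.8 med [510.1 328.8]
trivet 1352 circ c [523.2 329.9] d 151.7 mean [516.  346.   14.5]
trivet 1264 circ c [523.2 329.9] d 151.7 mean [517.  345.8  14.9]
grip 84 rect c [ 636.1 -142.9] size [55.9 16.4] ang 85.5 med [ 634.1 -141.9]
```

```bash
cat > ov.py <<'E'
from h import *
def box(c,z,L,Wd,yaw):
    a=np.radians(yaw); M=np.array([[np.cos(a),-np.sin(a)],[np.sin(a),np.cos(a)]])
    q=np.array([[1,1],[-1,1],[-1,-1],[1,-1]])*[L/2,Wd/2]
    return np.c_[q@M.T+c,np.full(4,z)]
def cir(c,z,d):
    t=np.linspace(0,2*np.pi,60); return np.c_[c[0]+d/2*np.cos(t),c[1]+d/2*np.sin(t),np.full(60,z)]
def draw(name,img,polys,win,f,out):
    x0,y0,x1,y1=win; b=cv2.resize(img[y0:y1,x0:x1],None,fx=f,fy=f,interpolation=cv2.INTER_CUBIC)
    for p,col in polys:
        q=((proj(name,p)+0.5-[x0,y0])*f-0.5)
        cv2.polylines(b,[np.round(q).astype(int)],True,col,1,cv2.LINE_AA)
    cv2.imwrite(out,b)
E
cat > m0.py <<'E'
from ov import *
Rd=(0,0,255);G=(0,255,0);Y=(0,255,255)
def models(dx=0,dy=0):
    o=np.array([dx,dy])
    return [(box([616.5,124.8]+o,20,150,95,-3.8),Rd),(box([623.5,-144.7]+o,18,150,120,-4.5),Rd),(cir([641.4,-146.1]+o,26,110),G),
     (box([466,-337]+o,8,172,122,-1),Rd),(box([466,-337]+o,3,160,110,-1),G),(cir([524.7,327]+o,16,142),Rd),
     (box([516.3,323.7]+o,66,105,56,-23.5),Y),(cir([613,129.2]+o,100,53),Y),(cir([638.6,-145.2]+o,104,104),Y),(box([638.6,-145.2]+o,156,14,60,-3),Y)]
E
python3 - <<'E'
from m0 import *
t=cv2.imread("pics/top0.png")
draw("top",t,models(),(125,130,275,260),5,"pics/ovA.png")
draw("top",t,models(),(300,140,440,275),4.4,"pics/ovB.png")
E
```

```text
(no output)
```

View pics/ovA.png

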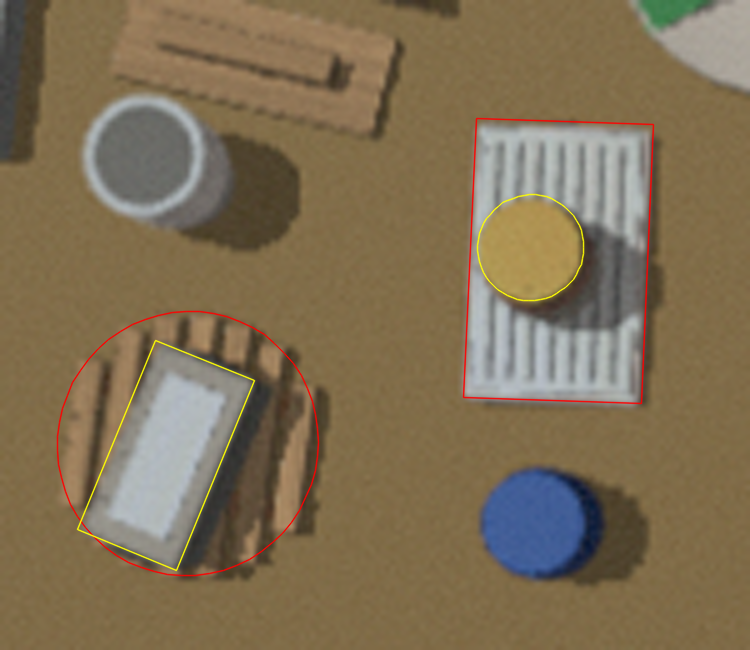

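View pics/ovB.png

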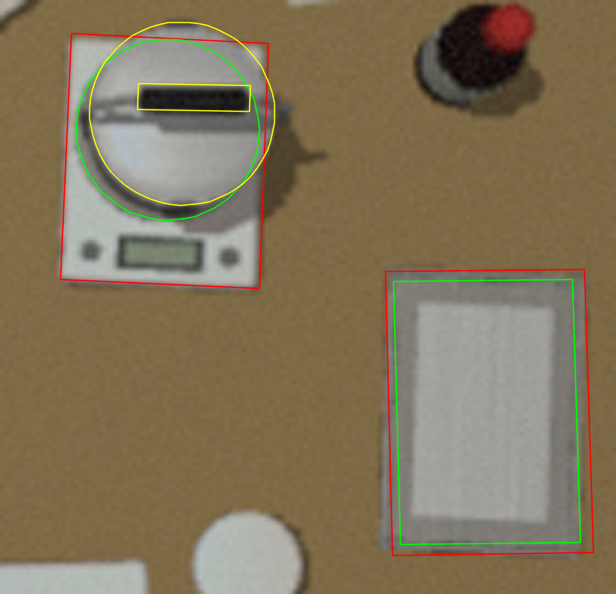

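```bash
cat > go.py <<'E'
import sys,numpy as np
from scipy.spatial.transform import Rotation as R
# go.py x y z yaw  X Y Z YAW n
a=list(map(float,sys.argv[1:10]))
p0,y0,p1,y1,n=np.array(a[:3]),a[3],np.array(a[4:7]),a[7],int(a[8])
R0=R.from_euler('xyz',[180,0,y0],degrees=True)
s=R0.inv().apply(p1-p0)/1000
print("dist",np.linalg.norm(p1-p0).round(1),"turn z total",-(y1-y0),"shift",s.round(4))
print([[[0,0,round(-(y1-y0)*k/n,1)],list((s*k/n).round(3)),"g"] for k in range(1,n+1)])
E
python3 go.py 228.6 -554.8 248.3 22.4 612 130.5 230 86.4 18 | tr -d '\n' | sed 's/np.float64//g'
```

```text
dist 785.5 turn z total -64.0 shift [ 0.6156 -0.4875  0.0183][[[0, 0, -3.6], [(0.034), (-0.027), (0.001)], 'g'], [[0, 0, -7.1], [(0.068), (-0.054), (0.002)], 'g'], [[0, 0, -10.7], [(0.103), (-0.081), (0.003)], 'g'], [[0, 0, -14.2], [(0.137), (-0.108), (0.004)], 'g'], [[0, 0, -17.8], [(0.171), (-0.135), (0.005)], 'g'], [[0, 0, -21.3], [(0.205), (-0.162), (0.006)], 'g'], [[0, 0, -24.9], [(0.239), (-0.19), (0.007)], 'g'], [[0, 0, -28.4], [(0.274), (-0.217), (0.008)], 'g'], [[0, 0, -32.0], [(0.308), (-0.244), (0.009)], 'g'], [[0, 0, -35.6], [(0.342), (-0.271), (0.01)], 'g'], [[0, 0, -39.1], [(0.376), (-0.298), (0.011)], 'g'], [[0, 0, -42.7], [(0.41), (-0.325), (0.012)], 'g'], [[0, 0, -46.2], [(0.445), (-0.352), (0.013)], 'g'], [[0, 0, -49.8], [(0.479), (-0.379), (0.014)], 'g'], [[0, 0, -53.3], [(0.513), (-0.406), (0.015)], 'g'], [[0, 0, -56.9], [(0.547), (-0.433), (0.016)], 'g'], [[0, 0, -60.4], [(0.581), (-0.46), (0.017)], 'g'], [[0, 0, -64.0], [(0.616), (-0.487), (0.018)], 'g']]
```

Call:
jog_arm(
  plan=[
    [[0, 0, -4], [0.034, -0.027, 0.001], 1],
    [[0, 0, -8], [0.08, -0.063, 0.002], 1],
    [[0, 0, -12], [0.12, -0.095, 0.004], 1],
    [[0, 0, -16], [0.16, -0.127, 0.005], 1],
    [[0, 0, -20], [0.2, -0.158, 0.006], 1],
    [[0, 0, -24], [0.24, -0.19, 0.007], 1],
    [[0, 0, -28], [0.28, -0.222, 0.008], 1],
    [[0, 0, -32], [0.32, -0.253, 0.01], 1],
    [[0, 0, -36], [0.36, -0.285, 0.011], 1],
    [[0, 0, -40], [0.39, -0.309, 0.012], 1],
    [[0, 0, -42], [0.4, -0.317, 0.012], 1],
    [[0, 0, -42], [0.4, -0.317, 0.012], 1],
  ],
)

```text
time: 1.6
tool_pos: [477.6, -109.0, 236.0]
tcp_rot: [-180.0, 0.0, 64.4]
ft_force: [-0.2, -0.7, -1.1]
finger_gap: 85.8
```

```bash
python3 go.py 477.6 -109.3 236.3 64.4 612 130.5 170 86.4 1
```

```text
dist 282.8 turn z total -22.0 shift [0.2743 0.0176 0.0663]
[[[0, 0, -22.0], [np.float64(0.274), np.float64(0.018), np.float64(0.066)], 'g']]
```

Call:
jog_arm(
  plan=[
    [[0, 0, -3], [0.035, 0.002, 0.005], 1],
    [[0, 0, -7], [0.08, 0.005, 0.01], 1],
    [[0, 0, -11], [0.13, 0.008, 0.015], 1],
    [[0, 0, -15], [0.18, 0.012, 0.02], 1],
    [[0, 0, -19], [0.23, 0.015, 0.03], 1],
    [[0, 0, -22], [0.265, 0.018, 0.045], 1],
    [[0, 0, -22], [0.274, 0.018, 0.06], 1],
    [[0, 0, -22], [0.274, 0.018, 0.066], 1],
    [[0, 0, -22], [0.274, 0.018, 0.066], 1],
  ],
)

```text
time: 2.72
tool_pos: [611.7, 128.3, 169.8]
tcp_rot: [-179.9, 0.0, 86.3]
ft_force: [0.2, -0.7, 0.4]
finger_gap: 85.4
```

```bash
cat > snap.py <<'E'
import sys
from ov import *
k=sys.argv[1]
for n in("top","side"):
    p,d=snapshot(n); cv2.imwrite(f"pics/{n}{k}.png",p); np.save(f"{n}{k}_d.npy",d)
s=sense(); print({k:np.round(s[k],1) for k in("time","tool_pos","tcp_rot","ft_force","finger_gap","joint_pos")})
E
python3 snap.py 1; python3 - <<'E'
import cv2,numpy as np
a=cv2.imread('pics/top1.png')[90:300,130:400];b=cv2.imread('pics/side1.png')[60:340,90:360]
a=cv2.resize(a,(400,311));b=cv2.resize(b,(400,415));a=cv2.copyMakeBorder(a,0,104,0,0,0)
cv2.imwrite('pics/c1.png',np.hstack([a,b]))
E
```

```text
{'time': np.float64(2.8), 'tool_pos': array([612.5, 128.7, 171.1]), 'tcp_rot': array([180. ,   0. ,  86.3]), 'ft_force': array([0.6, 0.4, 0.8]), 'finger_gap': np.float64(85.2), 'joint_pos': array([ 7.2, 14. , 86.1, -0. , 79.9, 10.9])}
```

View pics/c1.png

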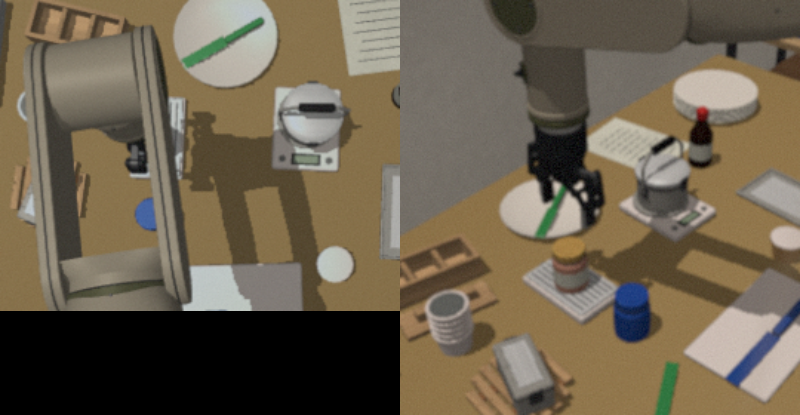

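Call:
jog_arm(
  plan=[
    [[0, 0, 0], [0, 0, 0.015], 1],
    [[0, 0, 0], [0, 0, 0.035], 1],
    [[0, 0, 0], [0, 0, 0.055], 1],
    [[0, 0, 0], [0, 0, 0.075], 1],
    [[0, 0, 0], [0, 0, 0.095], 1],
    [[0, 0, 0], [0, 0, 0.108], 1],
    [[0, 0, 0], [0, 0, 0.11], 1],
    [[0, 0, 0], [0, 0, 0.11], 1],
  ],
)

```text
time: 3.82
tool_pos: [612.7, 130.1, 60.7]
tcp_rot: [180.0, -0.0, 86.4]
ft_force: [0.2, 0.1, -0.2]
finger_gap: 85.8
```

```bash
python3 snap.py 2; python3 - <<'E'
import cv2,numpy as np
b=cv2.imread('pics/side2.png')[150:330,130:310]
cv2.imwrite('pics/c2.png',cv2.resize(b,(590,590),interpolation=cv2.INTER_CUBIC))
E
```

```text
{'time': np.float64(3.9), 'tool_pos': array([613.1, 130.1,  61.4]), 'tcp_rot': array([179.9,  -0. ,  86.4]), 'ft_force': array([ 0.4, -0.6, -0.1]), 'finger_gap': np.float64(85.8), 'joint_pos': array([ 7.3, 20.4, 90.4,  0. , 69. , 10.9])}
```

View pics/c2.png

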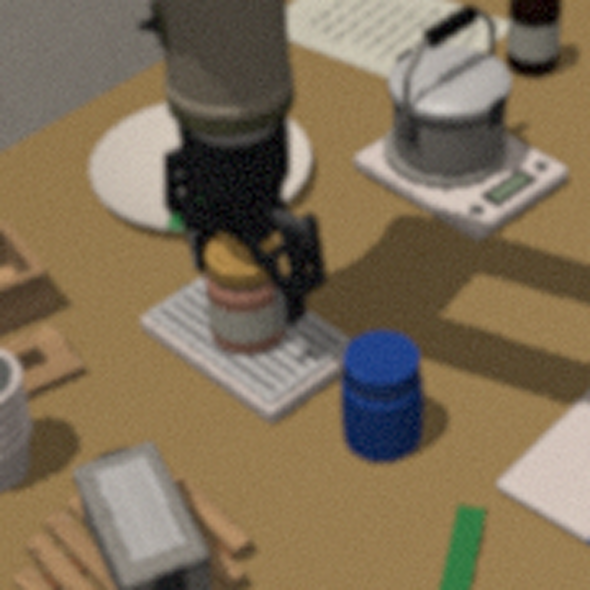

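The open fingers straddle the jar in the crop at about (245,265), clear of the plate. I'll close them.

Call:
jog_arm(
  plan=[
    [[0, 0, 0], [0, 0, 0], -1],
    [[0, 0, 0], [0, 0, 0], -1],
    [[0, 0, 0], [0, 0, 0], -1],
    [[0, 0, 0], [0, 0, 0], -1],
    [[0, 0, 0], [0, 0, 0], -1],
    [[0, 0, 0], [0, 0, 0], -1],
    [[0, 0, 0], [0, 0, 0], -1],
    [[0, 0, 0], [0, 0, 0], -1],
  ],
  force=30,
)

```text
time: 4.92
tool_pos: [613.0, 130.1, 61.3]
tcp_rot: [179.9, -0.0, 86.4]
ft_force: [0.3, -0.5, 6.2]
finger_gap: 57.2
```

Call:
jog_arm(
  plan=[
    [[0, 0, 0], [0, 0, -0.004], -1],
    [[0, 0, 0], [0, 0, -0.012], -1],
    [[0, 0, 0], [0, 0, -0.025], -1],
    [[0, 0, 0], [0, 0, -0.045], -1],
    [[0, 0, 0], [0, 0, -0.07], -1],
    [[0, 0, 0], [0, 0, -0.095], -1],
    [[0, 0, 0], [0, 0, -0.12], -1],
    [[0, 0, 0], [0, 0, -0.135], -1],
    [[0, 0, 0], [0, 0, -0.14], -1],
    [[0, 0, 0], [0, 0, -0.14], -1],
  ],
)

```text
time: 6.18
tool_pos: [612.2, 130.0, 200.1]
tcp_rot: [-180.0, 0.0, 86.4]
ft_force: [-1.0, 0.2, -1.5]
finger_gap: 56.9
```

```bash
python3 snap.py 3; python3 - <<'E'
from fit import *
n="top";W=cloud(n,np.load("top3_d.npy"))
n="side";W=cloud(n,np.load("side3_d.npy"))
b=cv2.imread('pics/side3.png')[110:290,130:310]
cv2.imwrite('pics/c3.png',cv2.resize(b,(590,590),interpolation=cv2.INTER_CUBIC))
E
python3 go.py 612.2 130 200 86.4 465.5 -337 180 86.4 1
```

```text
{'time': np.float64(6.3), 'tool_pos': array([611.7, 129.9, 199. ]), 'tcp_rot': array([-179.9,    0. ,   86.4]), 'ft_force': array([-0. ,  0.4, -1.8]), 'finger_gap': np.float64(56.6), 'joint_pos': array([ 7.3, 13. , 84.3,  0. , 82.9, 10.9])}
dist 489.9 turn z total -0.0 shift [-0.4753 -0.1171  0.02  ]
[[[0, 0, -0.0], [np.float64(-0.475), np.float64(-0.117), np.float64(0.02)], 'g']]
```

View pics/c3.png

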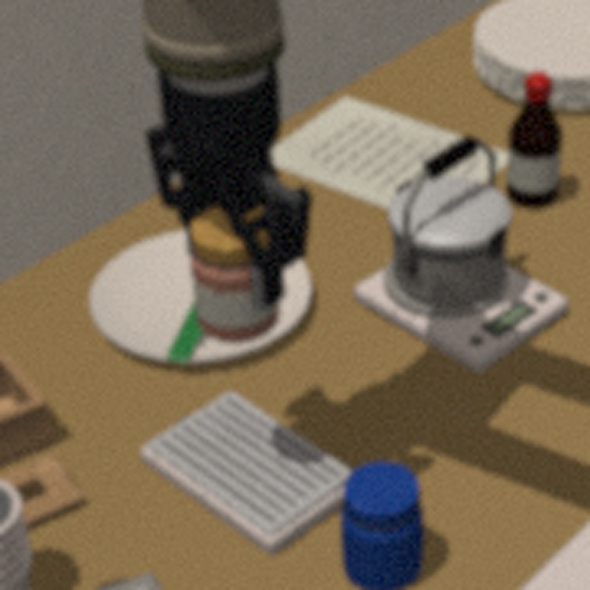

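The jar is lifted and upright at crop (235,290). Next I'll carry it to the tray.

Call:
jog_arm(
  plan=[
    [[0, 0, 0], [-0.02, -0.005, 0], -1],
    [[0, 0, 0], [-0.055, -0.014, 0], -1],
    [[0, 0, 0], [-0.1, -0.025, 0], -1],
    [[0, 0, 0], [-0.15, -0.037, 0], -1],
    [[0, 0, 0], [-0.2, -0.049, 0], -1],
    [[0, 0, 0], [-0.25, -0.062, 0], -1],
    [[0, 0, 0], [-0.3, -0.074, 0], -1],
    [[0, 0, 0], [-0.35, -0.086, 0.005], -1],
    [[0, 0, 0], [-0.4, -0.099, 0.01], -1],
    [[0, 0, 0], [-0.445, -0.11, 0.02], -1],
    [[0, 0, 0], [-0.47, -0.116, 0.02], -1],
    [[0, 0, 0], [-0.475, -0.117, 0.02], -1],
  ],
)

```text
time: 7.78
tool_pos: [463.7, -338.4, 179.4]
tcp_rot: [-179.9, -0.0, 86.2]
ft_force: [0.5, 0.2, -1.7]
finger_gap: 56.8
```

Call:
jog_arm(
  plan=[
    [[0, 0, 0], [0, 0, 0.01], -1],
    [[0, 0, 0], [0, 0, 0.03], -1],
    [[0, 0, 0], [0, 0, 0.055], -1],
    [[0, 0, 0], [0, 0, 0.08], -1],
    [[0, 0, 0], [0, 0, 0.105], -1],
    [[0, 0, 0], [0, 0, 0.12], -1],
    [[0, 0, 0], [0, 0, 0.128], -1],
    [[0, 0, 0], [0, 0, 0.131], -1],
    [[0, 0, 0], [0, 0, 0.133], -1],
    [[0, 0, 0], [0, 0, 0.134], -1],
    [[0, 0, 0], [0, 0, 0.134], -1],
  ],
)

```text
time: 9.15
tool_pos: [465.9, -336.9, 46.8]
tcp_rot: [180.0, 0.0, 86.4]
ft_force: [-0.9, -0.1, -2.3]
finger_gap: 56.9
```

Call:
jog_arm(
  plan=[
    [[0, 0, 0], [0, 0, 0.001], -1],
    [[0, 0, 0], [0, 0, 0.002], -1],
    [[0, 0, 0], [0, 0, 0.002], -1],
    [[0, 0, 0], [0, 0, 0.002], -1],
  ],
)

```text
time: 9.65
tool_pos: [465.7, -336.7, 44.3]
tcp_rot: [180.0, 0.0, 86.4]
ft_force: [-0.6, 0.1, -0.8]
finger_gap: 56.8
```

Call:
jog_arm(
  plan=[
    [[0, 0, 0], [0, 0, 0.0005], -1],
    [[0, 0, 0], [0, 0, 0.001], -1],
    [[0, 0, 0], [0, 0, 0.001], -1],
  ],
)

```text
time: 10.02
tool_pos: [465.7, -336.8, 44.3]
tcp_rot: [-180.0, 0.0, 86.4]
ft_force: [-4.5, 2.9, 8.7]
finger_gap: 56.9
```

Contact has been made, so I'll release.

Call:
jog_arm(
  plan=[
    [[0, 0, 0], [0, 0, 0], 0.4],
    [[0, 0, 0], [0, 0, 0], 0.6],
    [[0, 0, 0], [0, 0, 0], 1],
    [[0, 0, 0], [0, 0, 0], 1],
    [[0, 0, 0], [0, 0, 0], 1],
    [[0, 0, 0], [0, 0, 0], 1],
  ],
)

```text
time: 10.78
tool_pos: [465.7, -336.7, 43.3]
tcp_rot: [-180.0, -0.0, 86.4]
ft_force: [0.1, -0.3, 0.1]
finger_gap: 85.7
```

```bash
python3 snap.py 4; python3 go.py 465.6 -337.2 163 86.4 519.5 326.5 220 156 1
```

```text
{'time': np.float64(10.9), 'tool_pos': array([ 465.7, -336.7,   43.3]), 'tcp_rot': array([180. ,  -0. ,  86.4]), 'ft_force': array([-0.1,  1. , -1. ]), 'finger_gap': np.float64(85.2), 'joint_pos': array([-41. ,  14.7,  99.7,   0. ,  65.7, -37.4])}
dist 668.3 turn z total -69.6 shift [ 0.6658  0.0121 -0.057 ]
[[[0, 0, -69.6], [np.float64(0.666), np.float64(0.012), np.float64(-0.057)], 'g']]
```

Call:
jog_arm(
  plan=[
    [[0, 0, 0], [0, 0, -0.01], 1],
    [[0, 0, 0], [0, 0, -0.03], 1],
    [[0, 0, 0], [0, 0, -0.06], 1],
    [[0, 0, 0], [0, 0, -0.09], 1],
    [[0, 0, 0], [0, 0, -0.12], 1],
    [[0, 0, 0], [0.03, 0, -0.15], 1],
    [[0, 0, 0], [0.08, 0, -0.17], 1],
    [[0, 0, 0], [0.13, 0, -0.177], 1],
    [[0, 0, 0], [0.18, 0, -0.177], 1],
    [[0, 0, 0], [0.22, 0, -0.177], 1],
    [[0, 0, 0], [0.23, 0, -0.177], 1],
    [[0, 0, 0], [0.23, 0, -0.177], 1],
  ],
)

```text
time: 12.38
tool_pos: [480.5, -107.1, 221.5]
tcp_rot: [179.9, 0.0, 86.5]
ft_force: [0.4, -0.0, 0.2]
finger_gap: 85.0
```

```bash
python3 snap.py 5; python3 - <<'E'
from fit import *
for n in("top","side"):
    W=cloud(n,np.load(n+"5_d.npy")); print("==",n)
    circ(sel(W,465,-337,45,72,95),"jarcap")
    rect(sel(W,516,324,75,60,75),"tin top")
    rect(sel(W,617,126,105,12,24),"chill")
    circ(sel(W,524,328,80,9,22),"trivet")
E
```

```text
{'time': np.float64(12.5), 'tool_pos': array([ 480.3, -108.1,  220.9]), 'tcp_rot': array([180. ,   0. ,  86.4]), 'ft_force': array([-0.5, -1.1, -0.1]), 'finger_gap': np.float64(85.6), 'joint_pos': array([-18.6,  -8.7, 104.2,  -0. ,  84.5, -15. ])}
== top
jarcap 261 circ c [ 462.5 -338.7] d 52.8 mean [ 461.9 -342.5   82.8]
tin top 900 rect c [516.4 323.9] size [ 57.  112.5] ang 66.0 med [515.9 322.8]
chill 1870 rect c [616.9 125.2] size [ 94.9 151.2] ang 86.3 med [615.4 124.5]
trivet 868 circ c [524.9 326.3] d 149.3 mean [530.4 319.7  15.2]
== side
jarcap 201 circ c [ 461.6 -335.4] d 57.0 mean [ 461.  -329.2   82.2]
tin top 1150 rect c [514.7 326.1] size [ 57.2 113.4] ang 65.9 med [509.8 328.8]
chill 1539 rect c [615.2 129.5] size [ 97.  154.2] ang 85.9 med [607.9 134.4]
trivet 1292 circ c [523.6 329.6] d 152.8 mean [516.8 346.1  14.8]
```

View pics/top5.png

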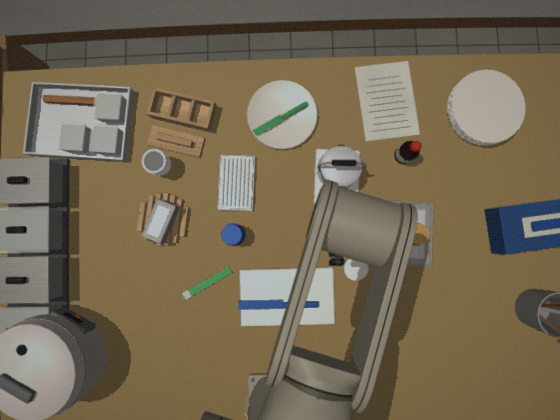

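```bash
python3 go.py 480 -107.7 220 86.4 518.5 325 160 156.4 1; python3 - <<'E'
from ov import *
# tin yaw by lid edges in the top image
for n in ("top","side"):
    g=cv2.cvtColor(cv2.imread(f"pics/{n}5.png"),cv2.COLOR_BGR2GRAY)
    from fit import sel,cloud
    W=cloud(n,np.load(n+"5_d.npy")); m=(np.hypot(W[...,0]-516,W[...,1]-325)<75)&(W[...,2]>59)&(W[...,2]<75)
    P=W[m][:,:2]; P=P-P.mean(0); w,v=np.linalg.eigh(P.T@P); print(n,np.degrees(np.arctan2(v[1,1],v[0,1])), np.median(W[m][:,2]))
E
```

```text
dist 438.5 turn z total -70.0 shift [0.4343 0.0113 0.06  ]
[[[0, 0, -70.0], [np.float64(0.434), np.float64(0.011), np.float64(0.06)], 'g']]
top 156.720054457911 65.60195148671494
side 156.5255944419133 65.12506924123255
```

Call:
jog_arm(
  plan=[
    [[0, 0, -5], [0.02, 0, 0], 1],
    [[0, 0, -12], [0.06, 0.001, 0], 1],
    [[0, 0, -20], [0.11, 0.003, 0], 1],
    [[0, 0, -28], [0.16, 0.004, 0], 1],
    [[0, 0, -36], [0.21, 0.005, 0], 1],
    [[0, 0, -44], [0.26, 0.007, 0], 1],
    [[0, 0, -52], [0.31, 0.008, 0], 1],
    [[0, 0, -60], [0.36, 0.009, 0.01], 1],
    [[0, 0, -67], [0.405, 0.011, 0.025], 1],
    [[0, 0, -70], [0.43, 0.011, 0.045], 1],
    [[0, 0, -70], [0.434, 0.011, 0.06], 1],
    [[0, 0, -70], [0.434, 0.011, 0.06], 1],
  ],
)

```text
time: 13.98
tool_pos: [518.0, 323.6, 158.3]
tcp_rot: [-179.8, -0.1, 156.3]
ft_force: [-0.1, -0.6, 0.0]
finger_gap: 85.5
```

Call:
jog_arm(
  plan=[
    [[0, 0, 0], [0, 0, 0.015], 1],
    [[0, 0, 0], [0, 0, 0.04], 1],
    [[0, 0, 0], [0, 0, 0.065], 1],
    [[0, 0, 0], [0, 0, 0.09], 1],
    [[0, 0, 0], [0, 0, 0.11], 1],
    [[0, 0, 0], [0, 0, 0.119], 1],
    [[0, 0, 0], [0, 0, 0.12], 1],
    [[0, 0, 0], [0, 0, 0.12], 1],
  ],
)

```text
time: 14.98
tool_pos: [519.2, 325.6, 41.3]
tcp_rot: [179.9, 0.1, 156.4]
ft_force: [-0.0, -0.2, 0.5]
finger_gap: 85.1
```

```bash
python3 snap.py 6; python3 - <<'E'
import cv2,numpy as np
b=cv2.imread('pics/side6.png')[200:370,80:270]
cv2.imwrite('pics/c6.png',cv2.resize(b,None,fx=3.2,fy=3.2,interpolation=cv2.INTER_CUBIC))
E
```

```text
{'time': np.float64(15.1), 'tool_pos': array([519.2, 325.7,  41.5]), 'tcp_rot': array([1.799e+02, 1.000e-01, 1.564e+02]), 'ft_force': array([-0.5,  0.4,  0.4]), 'finger_gap': np.float64(85.4), 'joint_pos': array([ 27.3,  20. ,  93.3,   0. ,  66.6, -39.1])}
```

View pics/c6.png

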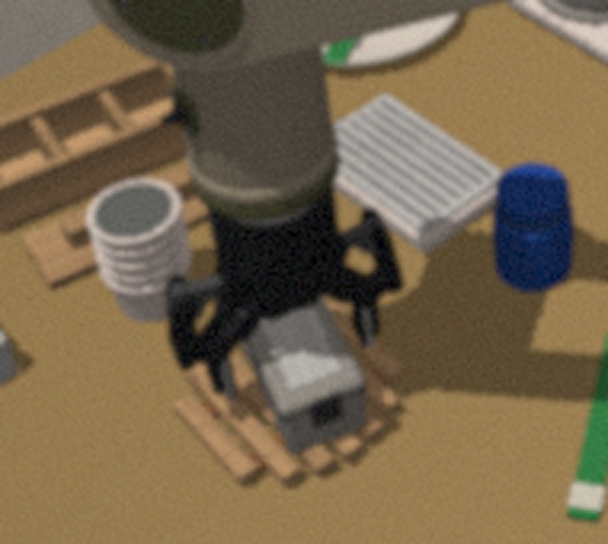

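The fingers stand on both long sides of the tin, which is at crop (310,380), clear of the cup stack. I'll close them.

Call:
jog_arm(
  plan=[
    [[0, 0, 0], [0, 0, 0], -1],
    [[0, 0, 0], [0, 0, 0], -1],
    [[0, 0, 0], [0, 0, 0], -1],
    [[0, 0, 0], [0, 0, 0], -1],
    [[0, 0, 0], [0, 0, 0], -1],
    [[0, 0, 0], [0, 0, 0], -1],
    [[0, 0, 0], [0, 0, 0], -1],
    [[0, 0, 0], [0, 0, 0], -1],
  ],
  force=35,
)

```text
time: 16.08
tool_pos: [518.7, 325.5, 40.8]
tcp_rot: [180.0, 0.0, 156.4]
ft_force: [-2.0, -1.3, 4.9]
finger_gap: 53.7
```

Call:
jog_arm(
  plan=[
    [[0, 0, 0], [0, 0, -0.003], -1],
    [[0, 0, 0], [0, 0, -0.01], -1],
    [[0, 0, 0], [0, 0, -0.02], -1],
    [[0, 0, 0], [0, 0, -0.04], -1],
    [[0, 0, 0], [0, 0, -0.065], -1],
    [[0, 0, 0], [0, 0, -0.09], -1],
    [[0, 0, 0], [0, 0, -0.11], -1],
    [[0, 0, 0], [0, 0, -0.12], -1],
    [[0, 0, 0], [0, 0, -0.12], -1],
  ],
)

```text
time: 17.2
tool_pos: [518.9, 325.5, 161.2]
tcp_rot: [179.9, 0.1, 156.4]
ft_force: [0.2, -0.2, -3.0]
finger_gap: 53.3
```

```bash
python3 snap.py 7; python3 - <<'E'
import cv2,numpy as np
a=cv2.imread('pics/top7.png')[120:300,100:300]
b=cv2.imread('pics/side7.png')[180:380,80:280]
cv2.imwrite('pics/c7.png',np.hstack([cv2.resize(a,(400,360)),cv2.resize(b,(360,360))]))
E
```

```text
{'time': np.float64(17.3), 'tool_pos': array([517.9, 325.1, 159.3]), 'tcp_rot': array([-1.799e+02, -1.000e-01,  1.564e+02]), 'ft_force': array([-0.4,  0.3, -3.3]), 'finger_gap': np.float64(53.8), 'joint_pos': array([ 27.3,  12.5,  89. ,   0. ,  78.5, -39.1])}
```

View pics/c7.png

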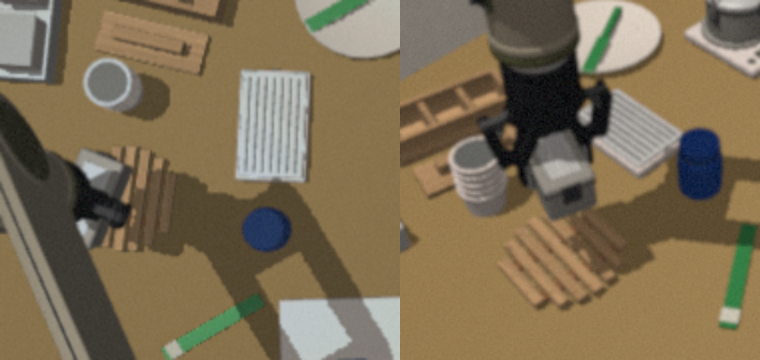

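```bash
python3 go.py 518.3 325 160 156.4 619 127.5 120 176.3 1
```

```text
dist 225.3 turn z total -19.900000000000006 shift [-0.1713 -0.1407  0.04  ]
[[[0, 0, -19.9], [np.float64(-0.171), np.float64(-0.141), np.float64(0.04)], 'g']]
```

Call:
jog_arm(
  plan=[
    [[0, 0, -1], [-0.01, -0.008, 0], -1],
    [[0, 0, -3], [-0.03, -0.025, 0], -1],
    [[0, 0, -6], [-0.055, -0.045, 0], -1],
    [[0, 0, -9], [-0.08, -0.066, 0], -1],
    [[0, 0, -12], [-0.105, -0.086, 0], -1],
    [[0, 0, -15], [-0.13, -0.107, 0.005], -1],
    [[0, 0, -18], [-0.152, -0.125, 0.015], -1],
    [[0, 0, -19.5], [-0.166, -0.137, 0.03], -1],
    [[0, 0, -19.9], [-0.171, -0.141, 0.04], -1],
    [[0, 0, -19.9], [-0.171, -0.141, 0.04], -1],
    [[0, 0, -19.9], [-0.171, -0.141, 0.04], -1],
  ],
)

```text
time: 18.68
tool_pos: [618.4, 128.5, 120.5]
tcp_rot: [180.0, -0.0, 176.3]
ft_force: [0.2, -0.3, -2.9]
finger_gap: 53.5
```

```bash
python3 snap.py 8; python3 - <<'E'
import cv2,numpy as np
a=cv2.imread('pics/top8.png')[120:300,100:300]
b=cv2.imread('pics/side8.png')[140:340,110:310]
cv2.imwrite('pics/c8.png',np.hstack([cv2.resize(a,(400,360)),cv2.resize(b,(360,360))]))
from fit import *
for n in("top","side"):
    W=cloud(n,np.load(n+"8_d.npy")); print("==",n)
    rect(sel(W,524,328,85,9,22),"trivet");circ(sel(W,524,328,85,9,22),"trivet")
    P=sel(W,619,127,80,138,152);rect(P,"tin?");print(np.median(P[:,2]))
E
```

```text
{'time': np.float64(18.8), 'tool_pos': array([618.9, 128.5, 121.1]), 'tcp_rot': array([1.800e+02, 1.000e-01, 1.763e+02]), 'ft_force': array([-0.1,  0.4, -3.1]), 'finger_gap': np.float64(53.5), 'joint_pos': array([  7.1,  17.4,  87.4,   0. ,  75.1, -79.3])}
== top
trivet 755 rect c [520.6 337.3] size [129.5 128.9] ang 63.6 med [520.8 358.7]
trivet 755 circ c [524.1 326.3] d 149.6 mean [522.1 358.5  15.2]
tin? 191 rect c [576.5 138.4] size [30.8 39.4] ang 1.9 med [576.3 135.6]
144.94943409310372
== side
trivet 2306 rect c [523.  330.1] size [132.  144.3] ang 81.9 med [518.8 333.7]
trivet 2306 circ c [522.  329.6] d 153.7 mean [519.6 333.2  14.8]
tin? 529 rect c [597.1 130.1] size [81.7 88.9] ang 40.2 med [593.9 131.3]
144.6444330360556
```

View pics/c8.png

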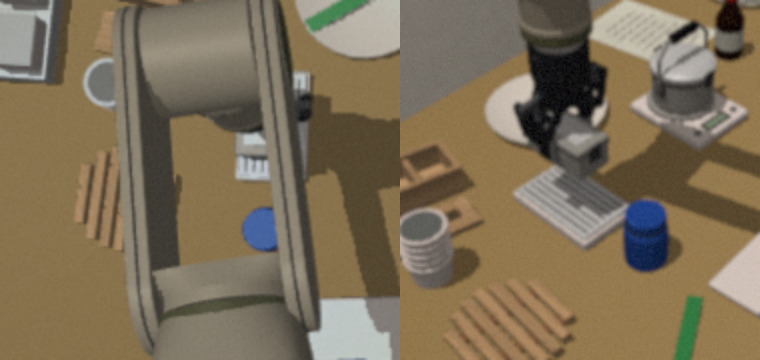

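```bash
python3 - <<'E'
from fit import *
for n in("top","side"):
    W=cloud(n,np.load(n+"8_d.npy"))
    for x0 in range(556,600,6):
        m=(abs(W[...,0]-x0)<3)&(W[...,2]>139)&(W[...,2]<151)&(abs(W[...,1]-129)<45)
        y=W[m][:,1]
        if len(y): print(n,x0,len(y),y.min().round(1),y.max().round(1))
P=None
W=cloud("side",np.load("side8_d.npy"))
b=cv2.imread('pics/side8.png')
draw=__import__('ov').draw
from ov import box
tin=lambda c,z:box(c,z,105,56,-3.7)
draw("side",b,[(tin([618.5,128],146),(0,255,255)),(tin([618.5,128],96),(0,255,0)),(box([615,130],20,150,95,-3.7),(0,0,255)),(box([618.5,128],20,150,95,-3.7),(255,0,0))],(150,180,270,300),5,"pics/c8b.png")
E
```

```text
top 562 19 119.0 143.3
top 568 35 118.3 154.9
top 574 45 120.7 154.5
top 580 33 120.5 154.2
top 586 42 120.3 154.2
top 592 15 120.8 154.4
side 556 2 130.1 135.2
side 562 50 107.6 159.1
side 568 46 107.9 160.8
side 574 45 104.5 161.0
side 580 41 104.6 159.1
side 586 43 105.3 160.0
side 592 38 104.7 158.5
side 598 41 97.6 158.8
```

View pics/c8b.png

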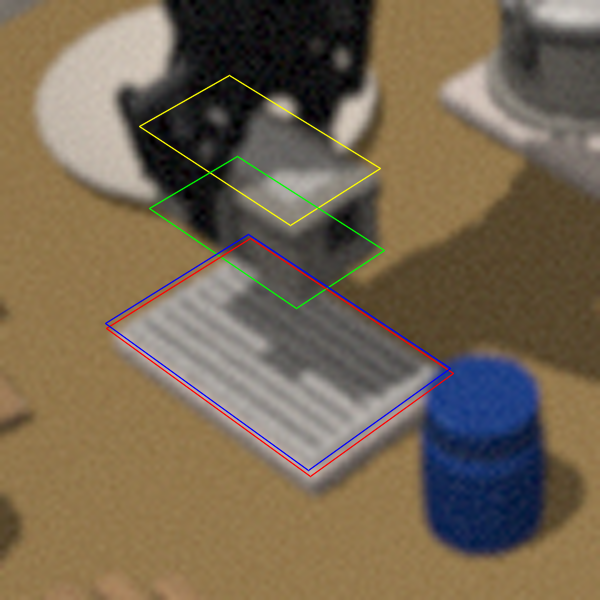

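Call:
jog_arm(
  plan=[
    [[0, 0, 0], [0, 0, 0.008], -1],
    [[0, 0, 0], [0, 0, 0.022], -1],
    [[0, 0, 0], [0, 0, 0.04], -1],
    [[0, 0, 0], [0, 0, 0.055], -1],
    [[0, 0, 0], [0, 0, 0.065], -1],
    [[0, 0, 0], [0, 0, 0.07], -1],
    [[0, 0, 0], [0, 0, 0.073], -1],
    [[0, 0, 0], [0, 0, 0.074], -1],
    [[0, 0, 0], [0, 0, 0.074], -1],
  ],
)

```text
time: 19.9
tool_pos: [619.0, 127.7, 46.8]
tcp_rot: [180.0, 0.0, 176.3]
ft_force: [-0.1, 0.1, -2.9]
finger_gap: 54.0
```

Call:
jog_arm(
  plan=[
    [[0, 0, 0], [0, 0, 0.0005], -1],
    [[0, 0, 0], [0, 0, 0.001], -1],
    [[0, 0, 0], [0, 0, 0.0015], -1],
    [[0, 0, 0], [0, 0, 0.0015], -1],
  ],
)

```text
time: 20.4
tool_pos: [618.7, 127.6, 44.9]
tcp_rot: [180.0, 0.0, 176.3]
ft_force: [0.2, -0.2, -2.9]
finger_gap: 53.9
```

Call:
jog_arm(
  plan=[
    [[0, 0, 0], [0, 0.001, 0], -1],
    [[0, 0, 0], [0, 0.001, 0.0005], -1],
    [[0, 0, 0], [0, 0.001, 0.001], -1],
    [[0, 0, 0], [0, 0.001, 0.001], -1],
  ],
)

```text
time: 20.9
tool_pos: [618.9, 128.7, 44.8]
tcp_rot: [180.0, 0.0, 176.3]
ft_force: [-5.4, -1.3, 6.3]
finger_gap: 53.5
```

Contact has been made, so I'll release and rise.

Call:
jog_arm(
  plan=[
    [[0, 0, 0], [0, 0, 0], 0.3],
    [[0, 0, 0], [0, 0, 0], 0.6],
    [[0, 0, 0], [0, 0, 0], 1],
    [[0, 0, 0], [0, 0, 0], 1],
    [[0, 0, 0], [0, 0, 0], 1],
    [[0, 0, 0], [0, 0, -0.01], 1],
    [[0, 0, 0], [0, 0, -0.03], 1],
    [[0, 0, 0], [0, 0, -0.06], 1],
    [[0, 0, 0], [0, 0, -0.1], 1],
    [[0, 0, 0], [0, 0, -0.14], 1],
    [[0, 0, 0], [0, 0, -0.176], 1],
    [[0, 0, 0], [0, 0, -0.176], 1],
  ],
)

```text
time: 22.4
tool_pos: [621.3, 129.0, 226.6]
tcp_rot: [179.9, 0.5, 176.3]
ft_force: [0.5, -0.5, 0.4]
finger_gap: 85.4
```

```bash
python3 snap.py 9; python3 go.py 618.7 128.7 220 176.3 640 -100 240 86.5 1; python3 go.py 618.7 128.7 220 176.3 642 -143.5 215 86.5 1;  python3 - <<'E'
from fit import *
for n in("top","side"):
    W=cloud(n,np.load(n+"9_d.npy")); print("==",n)
    rect(sel(W,617,126,105,12,24),"chill")
    rect(sel(W,617,126,75,64,78),"tin top")
E
```

```text
{'time': np.float64(22.5), 'tool_pos': array([619.2, 128.7, 221.6]), 'tcp_rot': array([1.800e+02, 1.000e-01, 1.763e+02]), 'ft_force': array([-0.3,  0.4, -1.6]), 'finger_gap': np.float64(85.5), 'joint_pos': array([  7.1,  13. ,  81.8,  -0. ,  85. , -79.2])}
dist 230.6 turn z total 89.80000000000001 shift [-0.036  -0.2268 -0.02  ]
[[[0, 0, 89.8], [np.float64(-0.036), np.float64(-0.227), np.float64(-0.02)], 'g']]
dist 273.2 turn z total 89.80000000000001 shift [-0.0408 -0.2701  0.005 ]
[[[0, 0, 89.8], [np.float64(-0.041), np.float64(-0.27), np.float64(0.005)], 'g']]
== top
chill 459 rect c [616.3 125. ] size [ 95.  148.8] ang 86.3 med [592.2  94.7]
tin top 54 rect c [614.8 124.4] size [ 41.9 110.8] ang 47.4 med [585.7 151.5]
== side
chill 715 rect c [613.5 131.4] size [ 92. 149.] ang 86.5 med [572.9 158.2]
tin top 684 rect c [614.5 131. ] size [ 57.5 113.3] ang 84.0 med [610.4 132.7]
```

Call:
jog_arm(
  plan=[
    [[0, 0, 6], [-0.003, -0.015, 0], 1],
    [[0, 0, 14], [-0.007, -0.04, 0], 1],
    [[0, 0, 23], [-0.011, -0.07, 0], 1],
    [[0, 0, 32], [-0.015, -0.1, 0], 1],
    [[0, 0, 41], [-0.02, -0.13, 0], 1],
    [[0, 0, 50], [-0.024, -0.16, 0], 1],
    [[0, 0, 59], [-0.029, -0.19, 0], 1],
    [[0, 0, 68], [-0.033, -0.22, 0], 1],
    [[0, 0, 77], [-0.037, -0.245, 0], 1],
    [[0, 0, 85], [-0.04, -0.263, 0], 1],
    [[0, 0, 89.3], [-0.04, -0.27, 0], 1],
    [[0, 0, 89.3], [-0.04, -0.27, 0], 1],
  ],
)

```text
time: 24.0
tool_pos: [640.3, -143.8, 218.3]
tcp_rot: [-179.9, -0.0, 87.0]
ft_force: [-0.8, 0.3, 0.0]
finger_gap: 85.4
```

Call:
jog_arm(
  plan=[
    [[0, 0, 0], [0, 0, 0.01], 1],
    [[0, 0, 0], [0, 0, 0.03], 1],
    [[0, 0, 0], [0, 0, 0.05], 1],
    [[0, 0, 0], [0, 0, 0.065], 1],
    [[0, 0, 0], [0, 0, 0.074], 1],
    [[0, 0, 0], [0, 0, 0.074], 1],
    [[0, 0, 0], [0, 0, 0.074], 1],
  ],
)

```text
time: 24.88
tool_pos: [641.7, -143.6, 146.7]
tcp_rot: [179.9, 0.0, 87.0]
ft_force: [1.0, 0.3, -0.3]
finger_gap: 85.4
```

```bash
python3 snap.py 10; python3 - <<'E'
import cv2,numpy as np
from fit import *
for n in("top","side"):
    W=cloud(n,np.load(n+"10_d.npy")); print("==",n)
    rect(sel(W,617,126,105,12,24),"chill")
    rect(sel(W,617,126,75,64,78),"tin top")
a=cv2.imread('pics/top10.png')[90:270,200:400]
b=cv2.imread('pics/side10.png')[90:290,150:350]
cv2.imwrite('pics/c10.png',np.hstack([cv2.resize(a,(400,360)),cv2.resize(b,(360,360))]))
E
```

```text
{'time': np.float64(25.0), 'tool_pos': array([ 641.8, -143.6,  146.9]), 'tcp_rot': array([179.9,   0. ,  87. ]), 'ft_force': array([0.3, 0.1, 0. ]), 'finger_gap': np.float64(85.5), 'joint_pos': array([-17.1,  19.8,  81.7,   0. ,  78.4, -14.1])}
== top
chill 936 rect c [616.7 125. ] size [ 95. 151.] ang 86.1 med [603.3 102.6]
tin top 890 rect c [616.4 126.4] size [ 55.6 111.3] ang 86.3 med [616.5 126.2]
== side
chill 708 rect c [613.4 131.9] size [ 91.5 149.3] ang 87.1 med [572.7 158.5]
tin top 690 rect c [615.4 130.2] size [ 57.1 113.5] ang 87.3 med [610.1 132.6]
```

View pics/c10.png

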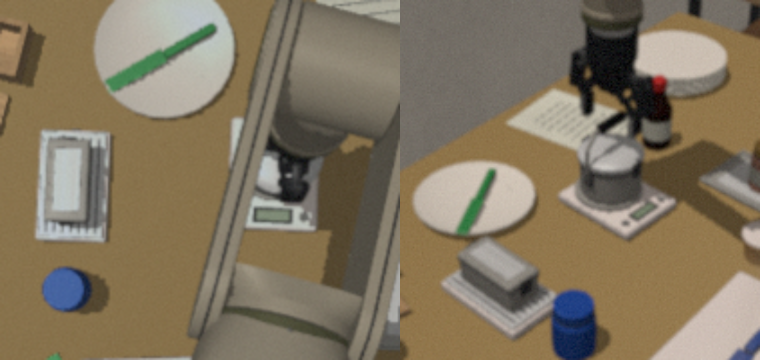

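The tin sits centred on the plate. The open jaws stand on either side of the pot's grip at crop (612,122). I'll close them.

Call:
jog_arm(
  plan=[
    [[0, 0, 0], [0, 0, 0], -1],
    [[0, 0, 0], [0, 0, 0], -1],
    [[0, 0, 0], [0, 0, 0], -1],
    [[0, 0, 0], [0, 0, 0], -1],
    [[0, 0, 0], [0, 0, 0], -1],
    [[0, 0, 0], [0, 0, 0], -1],
    [[0, 0, 0], [0, 0, 0], -1],
    [[0, 0, 0], [0, 0, 0], -1],
    [[0, 0, 0], [0, 0, 0], -1],
    [[0, 0, 0], [0, 0, 0], -1],
  ],
  force=50,
)

```text
time: 26.22
tool_pos: [641.2, -143.4, 145.8]
tcp_rot: [-180.0, -0.0, 87.0]
ft_force: [-1.8, -0.1, 2.2]
finger_gap: 13.0
```

```bash
python3 - <<'E'
from bench import *
print(sense()["finger_gap"],sense()["tcp_rot"])
E
python3 snap.py 11; python3 - <<'E'
import cv2
b=cv2.imread('pics/side11.png')[90:210,210:340]
cv2.imwrite('pics/c11.png',cv2.resize(b,None,fx=4.5,fy=4.5,interpolation=cv2.INTER_CUBIC))
E
```

```text
12.962225156609295 [-1.79997632e+02 -2.07512324e-03  8.69932003e+01]
{'time': np.float64(26.3), 'tool_pos': array([ 641.2, -143.4,  145.8]), 'tcp_rot': array([-180.,   -0.,   87.]), 'ft_force': array([-1.1,  0.6,  1.5]), 'finger_gap': np.float64(13.1), 'joint_pos': array([-17.1,  19.8,  81.8,   0. ,  78.4, -14.1])}
```

View pics/c11.png

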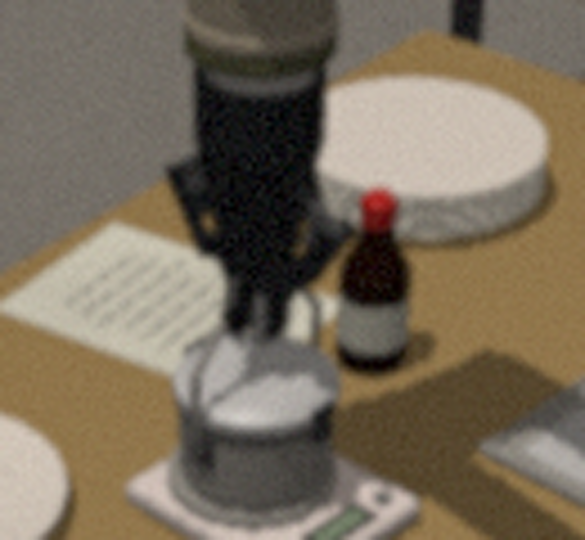

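The grip is held (13 mm). I'll lift slowly.

Call:
jog_arm(
  plan=[
    [[0, 0, 0], [0, 0, -0.002], -1],
    [[0, 0, 0], [0, 0, -0.006], -1],
    [[0, 0, 0], [0, 0, -0.014], -1],
    [[0, 0, 0], [0, 0, -0.025], -1],
    [[0, 0, 0], [0, 0, -0.04], -1],
    [[0, 0, 0], [0, 0, -0.06], -1],
    [[0, 0, 0], [0, 0, -0.08], -1],
    [[0, 0, 0], [0, 0, -0.095], -1],
    [[0, 0, 0], [0, 0, -0.104], -1],
    [[0, 0, 0], [0, 0, -0.104], -1],
    [[0, 0, 0], [0, 0, -0.104], -1],
  ],
)

```text
time: 27.7
tool_pos: [640.8, -143.3, 248.7]
tcp_rot: [-179.9, -0.0, 87.0]
ft_force: [0.2, 0.2, -4.3]
finger_gap: 13.1
```

```bash
python3 snap.py 12; python3 - <<'E'
import cv2
b=cv2.imread('pics/side12.png')[60:210,200:340]
cv2.imwrite('pics/c12.png',cv2.resize(b,None,fx=3.5,fy=3.5,interpolation=cv2.INTER_CUBIC))
from fit import *
for n in("top","side"):
    W=cloud(n,np.load(n+"12_d.npy")); print("==",n)
    P=sel(W,524,328,85,9,22); rect(P,"trivet")
    rect(sel(W,617,-143,100,9,22),"scale"); P=sel(W,641,-145,65,23,30); circ(P,"pan")
    x=[W[...,0],W[...,1]]
from ov import *
t=cv2.imread("pics/top12.png")
draw("top",t,[(cir([522,325],16,142),(0,0,255)),(box([522,325],16,1,142,-8),(0,255,255)),(box([522,325],16,142,1,-8),(0,255,255))],(120,170,210,270),6,"pics/triv12.png")
t=cv2.imread("pics/side12.png")
draw("side",t,[(cir([522,329],16,142),(0,0,255)),(box([522,329],16,1,142,-8),(0,255,255)),(box([522,329],16,142,1,-8),(0,255,255))],(120,270,220,350),6,"pics/triv12s.png")
E
```

```text
{'time': np.float64(27.8), 'tool_pos': array([ 640.7, -143.2,  248.5]), 'tcp_rot': array([-179.9,   -0. ,   87. ]), 'ft_force': array([-0.2, -0.7, -3.7]), 'finger_gap': np.float64(13.4), 'joint_pos': array([-17.1,  16.3,  75.2,  -0. ,  88.6, -14.1])}
== top
trivet 1678 rect c [524.7 326. ] size [130.8 141.5] ang 81.2 med [523.9 326.6]
scale 659 rect c [ 623.3 -144.9] size [120.2 150. ] ang 85.9 med [ 575.9 -155.7]
pan 121 circ c [ 628.3 -139.9] d 114.7 mean [ 602.1 -145.3   26.1]
== side
trivet 2295 rect c [523.4 329.3] size [133.1 146.4] ang 82.3 med [518.2 333.8]
scale 784 rect c [ 620.7 -140.1] size [125.3 152. ] ang 85.1 med [ 583.4 -114.4]
pan 527 circ c [ 638.6 -140.6] d 112.2 mean [ 637.5 -140.    25. ]
```

View pics/c12.png

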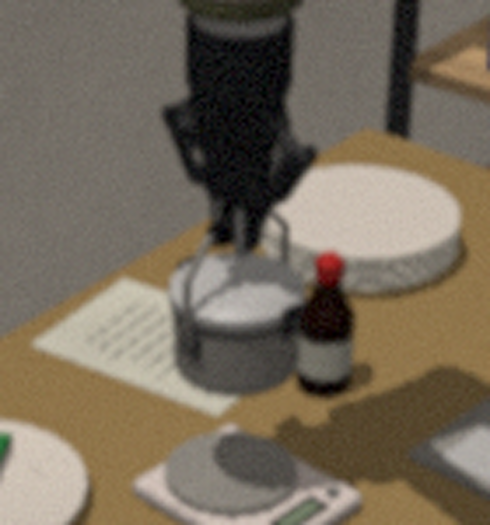

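View pics/triv12.png

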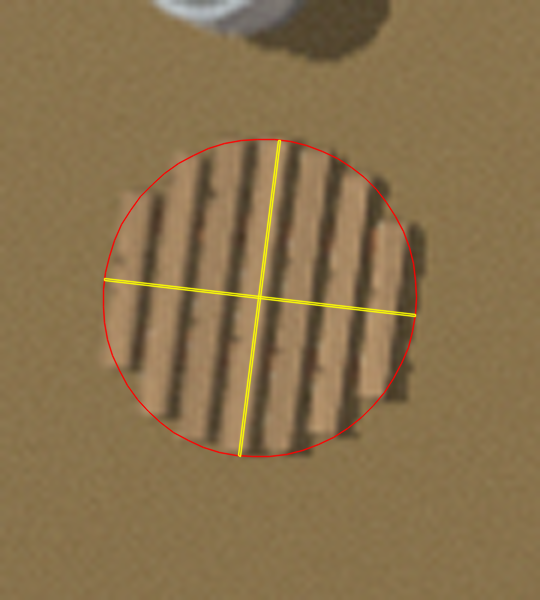

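View pics/triv12s.png

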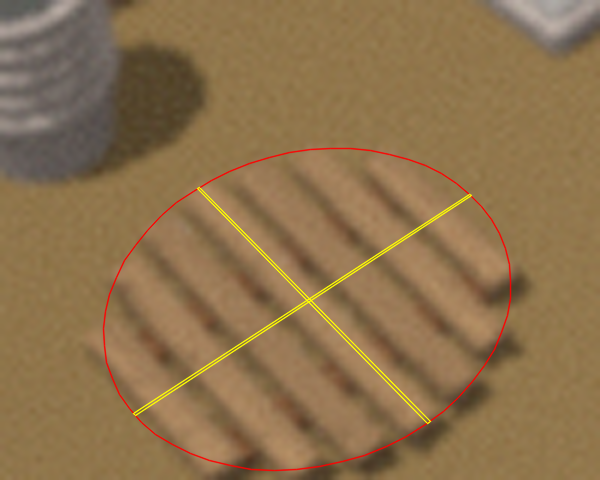

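```bash
python3 - <<'E'
from ov import *
out=[]
for n in("top","side"):
    g=cv2.imread(f"pics/{n}12.png")
    x,y=np.meshgrid(np.arange(424,624,.5),np.arange(428,228,-.5),indexing='ij'); x=x[::-1]
    q=proj(n,np.c_[x.ravel(),y.ravel(),np.full(x.size,16.)]).reshape(400,400,2).astype(np.float32)
    r=cv2.remap(g,q[...,0],q[...,1],cv2.INTER_CUBIC); out.append(r); cv2.imwrite(f"pics/rect_{n}.png",r)
cv2.imwrite("pics/rect.png",np.hstack(out))
E
```

```text
(no output)
```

View pics/rect.png

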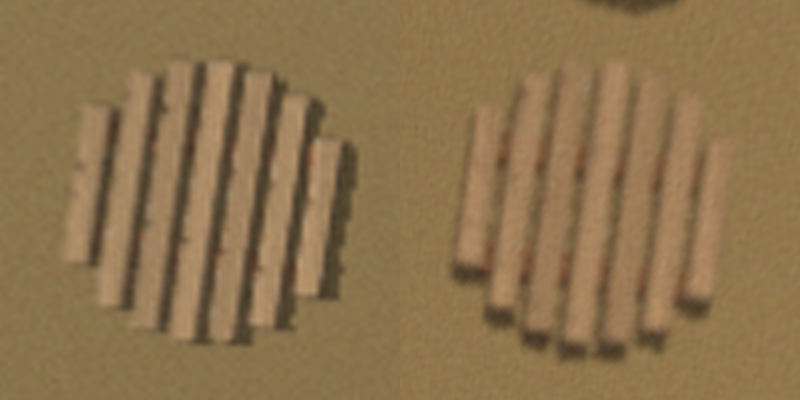

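```bash
python3 go.py 640.9 -143.4 249.5 87 526.3 328.2 189.5 87 12
```

```text
dist 489.0 turn z total -0.0 shift [ 0.465  -0.1391  0.06  ]
[[[0, 0, -0.0], [np.float64(0.039), np.float64(-0.012), np.float64(0.005)], 'g'], [[0, 0, -0.0], [np.float64(0.077), np.float64(-0.023), np.float64(0.01)], 'g'], [[0, 0, -0.0], [np.float64(0.116), np.float64(-0.035), np.float64(0.015)], 'g'], [[0, 0, -0.0], [np.float64(0.155), np.float64(-0.046), np.float64(0.02)], 'g'], [[0, 0, -0.0], [np.float64(0.194), np.float64(-0.058), np.float64(0.025)], 'g'], [[0, 0, -0.0], [np.float64(0.232), np.float64(-0.07), np.float64(0.03)], 'g'], [[0, 0, -0.0], [np.float64(0.271), np.float64(-0.081), np.float64(0.035)], 'g'], [[0, 0, -0.0], [np.float64(0.31), np.float64(-0.093), np.float64(0.04)], 'g'], [[0, 0, -0.0], [np.float64(0.349), np.float64(-0.104), np.float64(0.045)], 'g'], [[0, 0, -0.0], [np.float64(0.387), np.float64(-0.116), np.float64(0.05)], 'g'], [[0, 0, -0.0], [np.float64(0.426), np.float64(-0.128), np.float64(0.055)], 'g'], [[0, 0, -0.0], [np.float64(0.465), np.float64(-0.139), np.float64(0.06)], 'g']]
```

Call:
jog_arm(
  plan=[
    [[0, 0, 0], [0.01, -0.003, 0], -1],
    [[0, 0, 0], [0.03, -0.009, 0], -1],
    [[0, 0, 0], [0.06, -0.018, 0], -1],
    [[0, 0, 0], [0.1, -0.03, 0], -1],
    [[0, 0, 0], [0.145, -0.043, 0], -1],
    [[0, 0, 0], [0.19, -0.057, 0], -1],
    [[0, 0, 0], [0.235, -0.07, 0], -1],
    [[0, 0, 0], [0.275, -0.082, 0], -1],
    [[0, 0, 0], [0.305, -0.091, 0], -1],
    [[0, 0, 0], [0.325, -0.097, 0], -1],
    [[0, 0, 0], [0.335, -0.1, 0], -1],
    [[0, 0, 0], [0.335, -0.1, 0], -1],
  ],
)

```text
time: 29.3
tool_pos: [558.8, 196.7, 249.8]
tcp_rot: [180.0, 0.0, 87.0]
ft_force: [0.7, -1.1, -3.3]
finger_gap: 13.2
```

Call:
jog_arm(
  plan=[
    [[0, 0, 0], [0.01, -0.003, 0], -1],
    [[0, 0, 0], [0.03, -0.009, 0], -1],
    [[0, 0, 0], [0.055, -0.017, 0], -1],
    [[0, 0, 0], [0.08, -0.024, 0], -1],
    [[0, 0, 0], [0.105, -0.031, 0.005], -1],
    [[0, 0, 0], [0.12, -0.036, 0.015], -1],
    [[0, 0, 0], [0.128, -0.038, 0.03], -1],
    [[0, 0, 0], [0.13, -0.039, 0.045], -1],
    [[0, 0, 0], [0.13, -0.039, 0.057], -1],
    [[0, 0, 0], [0.13, -0.039, 0.06], -1],
    [[0, 0, 0], [0.13, -0.039, 0.06], -1],
    [[0, 0, 0], [0.13, -0.039, 0.06], -1],
  ],
)

```text
time: 30.8
tool_pos: [527.4, 328.2, 190.7]
tcp_rot: [179.9, -0.0, 87.0]
ft_force: [0.6, -0.5, -3.7]
finger_gap: 12.9
```

```bash
python3 snap.py 13; python3 - <<'E'
from ov import *
t=cv2.imread("pics/side13.png")
c=[526.3,328.2]; s=[522.5,330]
draw("side",t,[(cir([c[0]-3.8,c[1]+1.8],66+78-26+26-5-1,104),(0,255,255)),(cir([c[0]-3.8,c[1]+1.8],66,104),(0,255,0)),(cir([523.5,330.3],16,142),(0,0,255))],(110,190,240,350),4.8,"pics/c13.png")
E
```

```text
{'time': np.float64(30.9), 'tool_pos': array([527.2, 328.3, 190.7]), 'tcp_rot': array([179.9,  -0. ,  87. ]), 'ft_force': array([-0.3, -0.7, -4.5]), 'finger_gap': np.float64(13.3), 'joint_pos': array([27.2, 12.5, 85.8, -0. , 81.7, 30.2])}
```

View pics/c13.png

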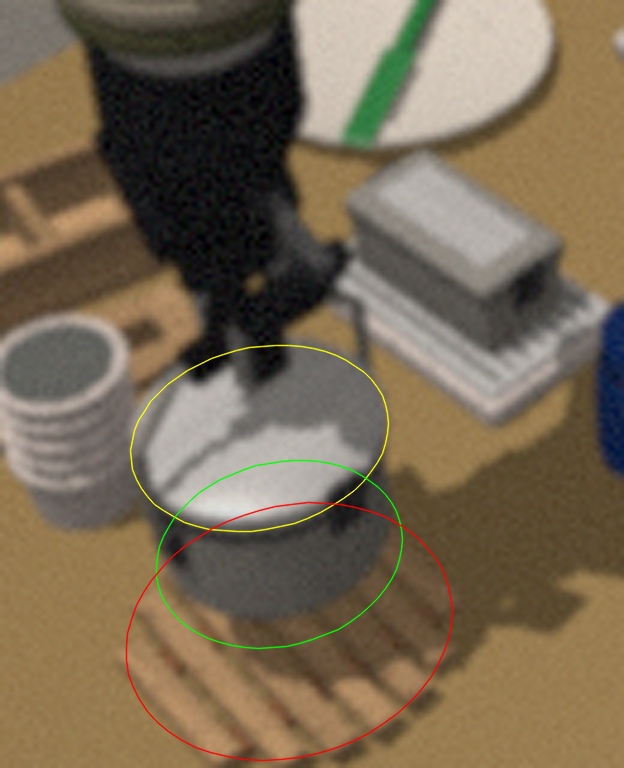

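The pot hangs upright over the trivet. Its lid outline at crop (260,440) matches the prediction, and its axis is over the trivet's middle. I'll lower it.

Call:
jog_arm(
  plan=[
    [[0, 0, 0], [0, 0, 0.005], -1],
    [[0, 0, 0], [0, 0, 0.015], -1],
    [[0, 0, 0], [0, 0, 0.027], -1],
    [[0, 0, 0], [0, 0, 0.038], -1],
    [[0, 0, 0], [0, 0, 0.045], -1],
    [[0, 0, 0], [0, 0, 0.049], -1],
    [[0, 0, 0], [0, 0, 0.051], -1],
    [[0, 0, 0], [0, 0, 0.052], -1],
    [[0, 0, 0], [0, 0, 0.052], -1],
  ],
)

```text
time: 32.02
tool_pos: [527.0, 328.4, 138.2]
tcp_rot: [180.0, -0.0, 87.0]
ft_force: [0.8, 0.1, -4.6]
finger_gap: 13.1
```

Call:
jog_arm(
  plan=[
    [[0, 0, 0], [0, 0, 0.0005], -1],
    [[0, 0, 0], [0, 0, 0.001], -1],
    [[0, 0, 0], [0, 0, 0.0015], -1],
    [[0, 0, 0], [0, 0, 0.0015], -1],
  ],
)

```text
time: 32.52
tool_pos: [526.7, 328.3, 136.2]
tcp_rot: [-180.0, 0.0, 87.0]
ft_force: [-0.4, -0.4, -4.1]
finger_gap: 13.1
```

Call:
jog_arm(
  plan=[
    [[0, 0, 0], [0, 0, 0.0005], -1],
    [[0, 0, 0], [0, 0, 0.001], -1],
    [[0, 0, 0], [0, 0, 0.001], -1],
    [[0, 0, 0], [0, 0, 0.001], -1],
  ],
)

```text
time: 33.02
tool_pos: [526.9, 328.4, 135.9]
tcp_rot: [180.0, -0.0, 87.0]
ft_force: [-1.4, -1.4, 3.4]
finger_gap: 13.4
```

Call:
jog_arm(
  plan=[
    [[0, 0, 0], [0, 0, 0], -0.5],
    [[0, 0, 0], [0, 0, 0], -0.2],
    [[0, 0, 0], [0, 0, 0], 0.2],
    [[0, 0, 0], [0, 0, 0], 1],
    [[0, 0, 0], [0, 0, 0], 1],
    [[0, 0, 0], [0, 0, 0], 1],
    [[0, 0, 0], [0, 0, 0], 1],
    [[0, 0, 0], [0, 0, -0.01], 1],
    [[0, 0, 0], [0, 0, -0.03], 1],
    [[0, 0, 0], [0, 0, -0.055], 1],
    [[0, 0, 0], [0, 0, -0.085], 1],
    [[0, 0, 0], [0, 0, -0.085], 1],
  ],
)

```text
time: 34.52
tool_pos: [528.9, 329.3, 225.9]
tcp_rot: [179.6, -0.2, 87.0]
ft_force: [-0.1, -0.2, 0.1]
finger_gap: 85.3
```

```bash
python3 snap.py 14; python3 - <<'E'
from ov import *
from fit import *
outs=[]
g=cv2.imread("pics/side14.png")[180:350,100:300]
cv2.imwrite("pics/c14.png",cv2.resize(g,None,fx=3,fy=3,interpolation=cv2.INTER_CUBIC))
# scale pan, rectified at z=26
out=[]
for n in("top","side"):
    W=cloud(n,np.load(n+"14_d.npy")); rect(sel(W,617,-143,100,9,22),"scale"); circ(sel(W,641,-145,65,23,30),"pan")
    P=sel(W,465,-337,45,72,95); 
    if len(P): circ(P,"jar")
    g=cv2.imread(f"pics/{n}14.png")
    x,y=np.meshgrid(np.arange(540,740,.5),np.arange(-45,-245,-.5),indexing='ij'); x=x[::-1]
    q=proj(n,np.c_[x.ravel(),y.ravel(),np.full(x.size,26.)]).reshape(400,400,2).astype(np.float32)
    out.append(cv2.remap(g,q[...,0],q[...,1],cv2.INTER_CUBIC))
cv2.imwrite("pics/rect14.png",np.hstack(out))
E
```

```text
{'time': np.float64(34.6), 'tool_pos': array([527.2, 328.5, 221.7]), 'tcp_rot': array([ 1.799e+02, -1.000e-01,  8.700e+01]), 'ft_force': array([-0.9, -0.1, -0.9]), 'finger_gap': np.float64(85.4), 'joint_pos': array([27.2, 11.3, 83.8,  0. , 84.8, 30.2])}
scale 1171 rect c [ 623.6 -144.5] size [120.3 150.6] ang 85.7 med [ 584.8 -136.2]
pan 1152 circ c [ 642.5 -149.5] d 116.8 mean [ 641.4 -146.    25.9]
jar 369 circ c [ 463.7 -336.9] d 54.4 mean [ 463.6 -335.6   82.8]
scale 782 rect c [ 622. -140.] size [124.8 154.5] ang 85.5 med [ 583.  -114.2]
pan 553 circ c [ 637.  -141.2] d 115.0 mean [ 637.1 -139.7   25. ]
jar 203 circ c [ 464.4 -334.4] d 57.1 mean [ 460.8 -329.    82.2]
```

View pics/c14.png

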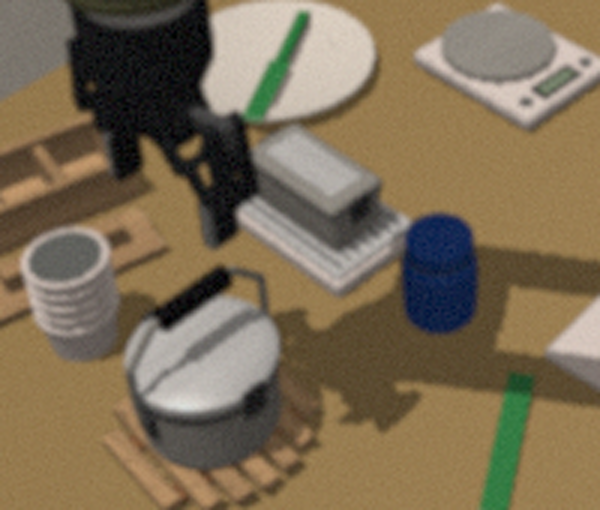

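View pics/rect14.png

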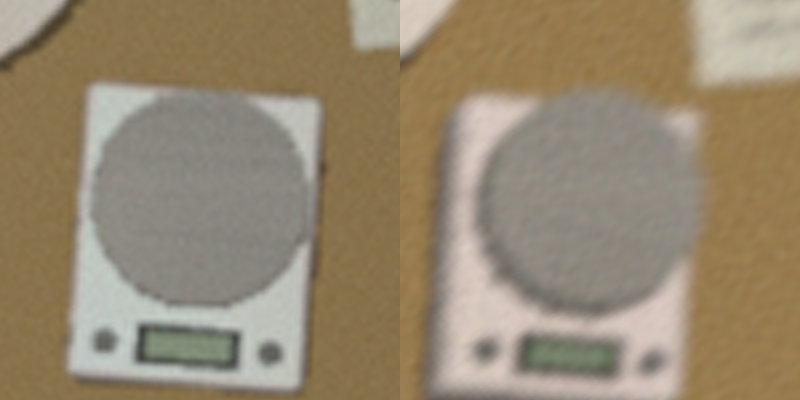

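The pot stands upright in the middle of the trivet at crop (205,390). Next I'll fetch the jar with the jaws turned 90°, which centres it on the other axis.

```bash
python3 go.py 526.7 328.4 220 87 465.7 -336.5 180 0 1;python3 go.py 526.7 328.4 220 87 490 -60 220 42 1
```

```text
dist 668.9 turn z total 87.0 shift [-0.6672 -0.0261  0.04  ]
[[[0, 0, 87.0], [np.float64(-0.667), np.float64(-0.026), np.float64(0.04)], 'g']]
dist 390.1 turn z total 45.0 shift [-0.3898 -0.0163 -0.    ]
[[[0, 0, 45.0], [np.float64(-0.39), np.float64(-0.016), np.float64(-0.0)], 'g']]
```

Call:
jog_arm(
  plan=[
    [[0, 0, 3], [-0.02, -0.001, 0], 1],
    [[0, 0, 8], [-0.06, -0.002, 0], 1],
    [[0, 0, 13], [-0.1, -0.004, 0], 1],
    [[0, 0, 18], [-0.15, -0.006, 0], 1],
    [[0, 0, 23], [-0.2, -0.008, 0], 1],
    [[0, 0, 28], [-0.25, -0.01, 0], 1],
    [[0, 0, 33], [-0.3, -0.012, 0], 1],
    [[0, 0, 38], [-0.34, -0.014, 0], 1],
    [[0, 0, 42], [-0.37, -0.015, 0], 1],
    [[0, 0, 45], [-0.385, -0.016, 0], 1],
    [[0, 0, 45], [-0.39, -0.016, 0], 1],
    [[0, 0, 45], [-0.39, -0.016, 0], 1],
  ],
)

```text
time: 36.12
tool_pos: [490.2, -60.0, 220.0]
tcp_rot: [-180.0, 0.0, 42.0]
ft_force: [-0.2, 0.8, 0.0]
finger_gap: 85.1
```

```bash
python3 -c "
from bench import *; s=sense(); print(s['tool_pos'],s['tcp_rot'])"; python3 go.py 490.3 -60.3 220 42 465.7 -336.5 160 0 1
```

```text
[490.173118   -59.97207228 220.0495529 ] [-1.79966435e+02  1.93816117e-03  4.20341575e+01]
dist 283.7 turn z total 42.0 shift [-0.2031  0.1888  0.06  ]
[[[0, 0, 42.0], [np.float64(-0.203), np.float64(0.189), np.float64(0.06)], 'g']]
```

Call:
jog_arm(
  plan=[
    [[0, 0, 3], [-0.015, 0.014, 0], 1],
    [[0, 0, 8], [-0.04, 0.037, 0], 1],
    [[0, 0, 14], [-0.07, 0.065, 0], 1],
    [[0, 0, 20], [-0.1, 0.093, 0], 1],
    [[0, 0, 27], [-0.13, 0.121, 0], 1],
    [[0, 0, 33], [-0.16, 0.149, 0.005], 1],
    [[0, 0, 38], [-0.185, 0.172, 0.02], 1],
    [[0, 0, 42], [-0.2, 0.186, 0.04], 1],
    [[0, 0, 42], [-0.203, 0.189, 0.06], 1],
    [[0, 0, 42], [-0.203, 0.189, 0.06], 1],
    [[0, 0, 42], [-0.203, 0.189, 0.06], 1],
  ],
)

```text
time: 37.5
tool_pos: [466.5, -335.6, 160.8]
tcp_rot: [-180.0, -0.0, 0.1]
ft_force: [0.1, -0.6, 1.1]
finger_gap: 86.1
```

Call:
jog_arm(
  plan=[
    [[0, 0, 0], [0, 0, 0.015], 1],
    [[0, 0, 0], [0, 0, 0.035], 1],
    [[0, 0, 0], [0, 0, 0.06], 1],
    [[0, 0, 0], [0, 0, 0.085], 1],
    [[0, 0, 0], [0, 0, 0.105], 1],
    [[0, 0, 0], [0, 0, 0.115], 1],
    [[0, 0, 0], [0, 0, 0.117], 1],
    [[0, 0, 0], [0, 0, 0.117], 1],
  ],
)

```text
time: 38.5
tool_pos: [466.3, -337.1, 44.0]
tcp_rot: [180.0, -0.0, -0.0]
ft_force: [-0.8, -0.8, 0.6]
finger_gap: 85.6
```

```bash
python3 snap.py 15; python3 - <<'E'
import cv2,numpy as np
b=cv2.imread('pics/side15.png')[90:260,260:420]
cv2.imwrite('pics/c15.png',cv2.resize(b,None,fx=3.4,fy=3.4,interpolation=cv2.INTER_CUBIC))
E
```

```text
{'time': np.float64(38.6), 'tool_pos': array([ 466.5, -337.2,   44.4]), 'tcp_rot': array([ 1.799e+02, -1.000e-01, -0.000e+00]), 'ft_force': array([ 0.3, -0. ,  0.3]), 'finger_gap': np.float64(85.2), 'joint_pos': array([-41. ,  14.6,  99.6,  -0. ,  65.7,  49. ])}
```

View pics/c15.png

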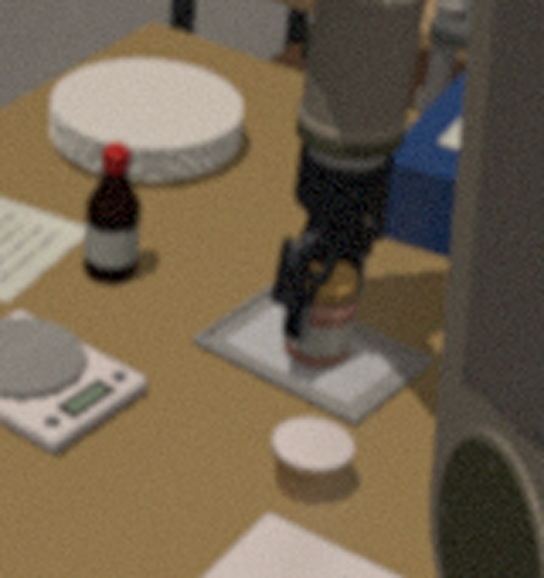

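The fingers straddle the jar at crop (320,310) on the tray. I'll close and lift.

Call:
jog_arm(
  plan=[
    [[0, 0, 0], [0, 0, 0], -1],
    [[0, 0, 0], [0, 0, 0], -1],
    [[0, 0, 0], [0, 0, 0], -1],
    [[0, 0, 0], [0, 0, 0], -1],
    [[0, 0, 0], [0, 0, 0], -1],
    [[0, 0, 0], [0, 0, 0], -1],
    [[0, 0, 0], [0, 0, 0], -1],
    [[0, 0, 0], [0, 0, 0], -1],
  ],
  force=30,
)

```text
time: 39.6
tool_pos: [466.3, -337.0, 44.1]
tcp_rot: [180.0, -0.1, -0.0]
ft_force: [-1.1, 1.4, 5.9]
finger_gap: 56.9
```

Call:
jog_arm(
  plan=[
    [[0, 0, 0], [0, 0, -0.004], -1],
    [[0, 0, 0], [0, 0, -0.012], -1],
    [[0, 0, 0], [0, 0, -0.025], -1],
    [[0, 0, 0], [0, 0, -0.045], -1],
    [[0, 0, 0], [0, 0, -0.065], -1],
    [[0, 0, 0], [0, 0, -0.08], -1],
    [[0, 0, 0], [0, 0, -0.087], -1],
    [[0, 0, 0], [0, 0, -0.087], -1],
    [[0, 0, 0], [0, 0, -0.087], -1],
  ],
)

```text
time: 40.72
tool_pos: [465.4, -336.3, 129.4]
tcp_rot: [-179.9, 0.1, -0.0]
ft_force: [-0.6, 0.0, -1.9]
finger_gap: 57.1
```

```bash
python3 -c "
from bench import *; s=sense(); print(s['tool_pos'],s['tcp_rot'])"; python3 go.py 465.9 -336.9 130 0 643 -142.8 130 0 1
```

```text
[ 465.40425854 -336.25702325  129.37266711] [-1.79943209e+02  6.70404744e-02 -1.14957670e-02]
dist 262.8 turn z total -0.0 shift [ 0.1771 -0.1941 -0.    ]
[[[0, 0, -0.0], [np.float64(0.177), np.float64(-0.194), np.float64(-0.0)], 'g']]
```

Call:
jog_arm(
  plan=[
    [[0, 0, 0], [0.01, -0.011, 0], -1],
    [[0, 0, 0], [0.03, -0.033, 0], -1],
    [[0, 0, 0], [0.055, -0.06, 0], -1],
    [[0, 0, 0], [0.08, -0.088, 0], -1],
    [[0, 0, 0], [0.105, -0.115, 0], -1],
    [[0, 0, 0], [0.13, -0.143, 0], -1],
    [[0, 0, 0], [0.152, -0.167, 0], -1],
    [[0, 0, 0], [0.168, -0.184, 0], -1],
    [[0, 0, 0], [0.177, -0.194, 0], -1],
    [[0, 0, 0], [0.177, -0.194, 0.01], -1],
    [[0, 0, 0], [0.177, -0.194, 0.02], -1],
    [[0, 0, 0], [0.177, -0.194, 0.02], -1],
  ],
)

```text
time: 42.22
tool_pos: [641.2, -143.2, 108.2]
tcp_rot: [-180.0, 0.2, -0.1]
ft_force: [-0.5, 0.4, -2.9]
finger_gap: 56.8
```

```bash
python3 snap.py 16; python3 - <<'E'
from ov import *
t=cv2.imread("pics/side16.png")
c=np.array([643.2,-143])+[-3.8,1.8]
draw("side",t,[(cir(c,70,58),(0,255,0)),(cir(c,150,53),(0,255,255)),(cir(c,26,110),(0,0,255))],(220,110,330,230),5,"pics/c16.png")
E
```

```text
{'time': np.float64(42.3), 'tool_pos': array([ 642.3, -143.3,  109.9]), 'tcp_rot': array([-1.8e+02,  0.0e+00, -1.0e-01]), 'ft_force': array([ 0.4, -0.3, -1.4]), 'finger_gap': np.float64(57.2), 'joint_pos': array([-17. ,  21.9,  83.1,  -0. ,  75. ,  73. ])}
```

View pics/c16.png

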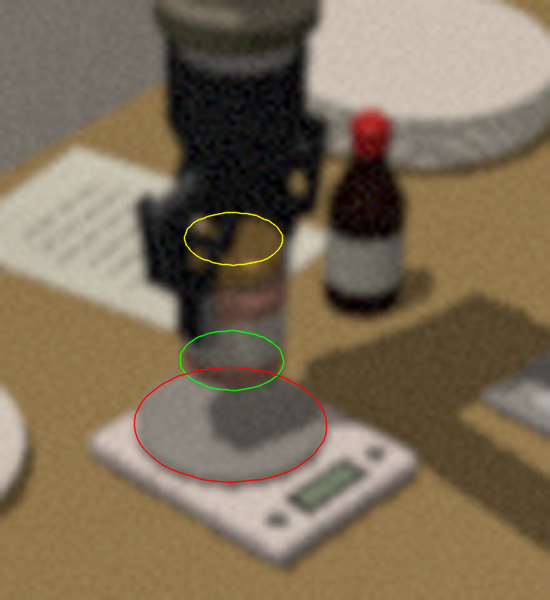

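The jar hangs upright over the pan at crop (240,300), within about 1.5 mm of its middle. I'll lower it.

Call:
jog_arm(
  plan=[
    [[0, 0, 0], [0, 0, 0.005], -1],
    [[0, 0, 0], [0, 0, 0.015], -1],
    [[0, 0, 0], [0, 0, 0.026], -1],
    [[0, 0, 0], [0, 0, 0.034], -1],
    [[0, 0, 0], [0, 0, 0.039], -1],
    [[0, 0, 0], [0, 0, 0.041], -1],
    [[0, 0, 0], [0, 0, 0.042], -1],
    [[0, 0, 0], [0, 0, 0.042], -1],
  ],
)

```text
time: 43.32
tool_pos: [643.1, -142.7, 68.6]
tcp_rot: [180.0, -0.0, -0.0]
ft_force: [-0.1, 0.7, -1.9]
finger_gap: 57.6
```

Call:
jog_arm(
  plan=[
    [[0, 0, 0], [0, 0, 0.0005], -1],
    [[0, 0, 0], [0, 0, 0.001], -1],
    [[0, 0, 0], [0, 0, 0.0015], -1],
    [[0, 0, 0], [0, 0, 0.0015], -1],
  ],
)

```text
time: 43.82
tool_pos: [643.0, -142.7, 67.2]
tcp_rot: [180.0, -0.0, -0.0]
ft_force: [-2.2, 0.1, 2.7]
finger_gap: 57.0
```

Call:
jog_arm(
  plan=[
    [[0, 0, 0], [0, 0, 0], 0.4],
    [[0, 0, 0], [0, 0, 0], 0.6],
    [[0, 0, 0], [0, 0, 0], 1],
    [[0, 0, 0], [0, 0, 0], 1],
    [[0, 0, 0], [0, 0, 0], 1],
    [[0, 0, 0], [0, 0, 0], 1],
    [[0, 0, 0], [0, 0, -0.01], 1],
    [[0, 0, 0], [0, 0, -0.03], 1],
    [[0, 0, 0], [0, 0, -0.06], 1],
    [[0, 0, 0], [0, 0, -0.1], 1],
    [[0, 0, 0], [0, 0, -0.15], 1],
    [[0, 0, 0], [0, 0, -0.15], 1],
  ],
)

```text
time: 45.32
tool_pos: [646.2, -143.7, 225.6]
tcp_rot: [179.8, -0.7, -0.0]
ft_force: [-0.6, -0.8, -0.6]
finger_gap: 85.2
```

Call:
jog_arm(
  plan=[
    [[0, 0, 0], [-0.02, 0.01, 0], 1],
    [[0, 0, 0], [-0.06, 0.03, 0], 1],
    [[0, 0, 0], [-0.1, 0.06, 0], 1],
    [[0, 0, 0], [-0.13, 0.1, 0], 1],
    [[0, 0, 0], [-0.15, 0.14, 0], 1],
    [[0, 0, 0], [-0.17, 0.18, 0], 1],
    [[0, 0, 0], [-0.18, 0.22, 0], 1],
    [[0, 0, 0], [-0.19, 0.25, 0], 1],
    [[0, 0, 0], [-0.19, 0.26, 0], 1],
    [[0, 0, 0], [-0.19, 0.26, 0], 1],
  ],
)

```text
time: 46.58
tool_pos: [452.9, -402.7, 217.0]
tcp_rot: [-180.0, -0.0, -0.1]
ft_force: [0.3, 0.3, 0.8]
finger_gap: 85.8
```

```bash
python3 snap.py 17; python3 - <<'E'
from fit import *
for n in("top","side"):
    W=cloud(n,np.load(n+"17_d.npy")); print("==",n)
    circ(sel(W,642,-143,45,98,116),"jarcap")
    rect(sel(W,623,-144,100,9,22),"scale"); circ(sel(W,641,-145,65,23,30),"pan")
    rect(sel(W,617,126,105,12,24),"chill"); rect(sel(W,617,126,75,62,78),"tin top")
    circ(sel(W,525,328,66,80,105),"pot lid"); rect(sel(W,525,328,30,130,155),"grip"); rect(sel(W,524,328,85,9,22),"trivet")
    circ(sel(W,670,-317,50,120,145),"soy"); circ(sel(W,665,330,50,78,95),"cups"); circ(sel(W,380,-182,50,36,50),"dip")
E
```

```text
{'time': np.float64(46.7), 'tool_pos': array([ 453.3, -401.7,  216.9]), 'tcp_rot': array([-180.,   -0.,    0.]), 'ft_force': array([-0. ,  0.7, -0.5]), 'finger_gap': np.float64(85.2), 'joint_pos': array([-46.4,   9.3,  86.6,   0. ,  84.2,  43.6])}
== top
jarcap 357 circ c [ 641.2 -145. ] d 53.3 mean [ 640.9 -144.7  106. ]
scale 1162 rect c [ 623.7 -144.4] size [120.3 150.7] ang 85.8 med [ 583.9 -135.3]
pan 713 circ c [ 641.5 -145.8] d 110.3 mean [ 637.5 -142.3   26. ]
chill 936 rect c [616.6 124.9] size [ 95.  150.8] ang 86.2 med [601.4 102.4]
tin top 907 rect c [616.6 126.5] size [ 56.  111.7] ang 85.7 med [616.3 126.3]
pot lid 1149 circ c [524.4 323.1] d 113.5 mean [524.3 321.7  90.6]
grip 138 rect c [525.8 328.4] size [58.7 12.3] ang 88.4 med [525.8 326.2]
trivet 561 rect c [524.8 325.9] size [130.2 141. ] ang 82.0 med [509.9 294.3]
soy 99 circ c [ 677.3 -327.3] d 27.2 mean [ 676.6 -325.7  130.1]
cups 444 circ c [667.6 328.4] d 63.2 mean [667.  327.3  86.8]
dip 456 circ c [ 380.7 -180.6] d 62.6 mean [ 380.6 -181.    42.7]
== side
jarcap 187 circ c [ 638.6 -141.4] d 55.4 mean [ 636.9 -138.   103.9]
scale 756 rect c [ 620.6 -139.7] size [124.1 153.8] ang 86.9 med [ 580.9 -113.3]
pan 335 circ c [ 638.9 -139.3] d 111.2 mean [ 629.2 -127.4   25.1]
chill 713 rect c [612.7 131.1] size [ 91.6 149.4] ang 86.7 med [572.6 158.2]
tin top 720 rect c [614.4 130.3] size [ 57.  114.3] ang 86.1 med [610.8 133.3]
pot lid 1513 circ c [523.6 327.5] d 120.2 mean [513.2 332.9  90.1]
grip 252 rect c [523.1 327.6] size [58.9 15.7] ang 88.3 med [519.4 330.3]
trivet 1008 rect c [507.3 340.3] size [151.2 109.3] ang 56.5 med [487.7 361.4]
soy 56 circ c [ 675.9 -323.6] d 30.0 mean [ 676.2 -321.2  128.3]
cups 484 circ c [668.9 329.8] d 65.5 mean [666.8 331.8  86.1]
dip 309 circ c [ 379.9 -180. ] d 68.5 mean [ 378.5 -176.4   41.4]
```

View pics/top17.png

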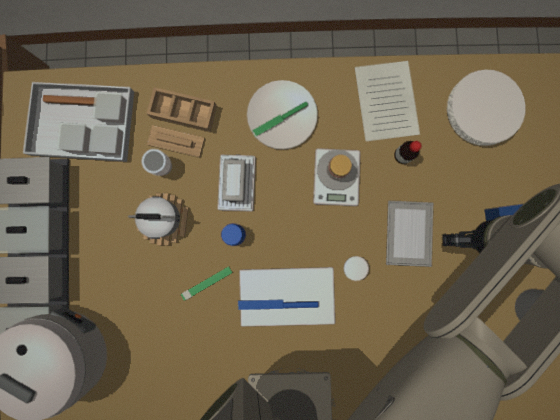

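View pics/side17.png

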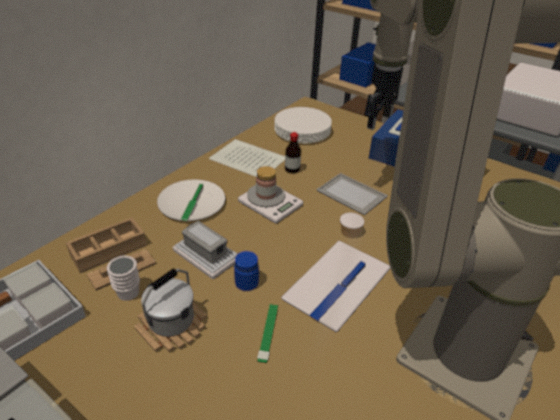

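Everything is in place and upright, the three bystanders have not moved, and the robot is clear. I'll hand in.

```bash
python3 -c "
from bench import *; print(hand_in())"
```

```text
the job is handed in; nothing more can be done
None
```

The job is done and handed in at about 47 s. The pot is on the trivet, the tin lies lengthwise on the chill plate, and the gold-capped jar is on the scale pan. All three stand upright.

**Order:** I parked the jar on the steel tray, moved the tin to the chill plate, then the pot to the trivet, and last the jar to the scale. Each thing was lowered until the wrist force showed contact, then released. The largest force reported at the end of a move was about 10 N.

**Last checks (top camera, each thing against the middle of its place):**

| Thing | Offset (mm) | Note |
|---|---|---|
| Jar on pan | about 1 | |
| Tin on plate | about 1.6 | turned within about 1° of the plate |
| Pot on trivet | about 2–3 | read from its grip |

The soy bottle, cup stack and dip cup stayed where they were to within the measurement scatter, and the gripper was well clear at hand-in.

**Disagreements:**
- **Cameras:** the two cameras differed from each other and from the arm by 2–4 mm. I corrected for this using the positions of the things while gripped.
- **Pot lid:** the top camera's lid fit put the pot 5 mm off sideways from its grip. The fitted diameter was too large, so I trusted the grip instead.
- **Side camera:** its last trivet fit was spoiled because the pot hid part of it, so the pot's last centring check rests on the top camera alone.

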